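# Charge a milling tube with graded grinding balls

## Task

Set the steel funnel from its rack hole into the mouth of the open milling tube, pour every grinding ball from the steel beakers through it into the tube, and then hang the funnel back in its hole in the rack. Leave the three empty beakers nested in size order, the small one in the medium one in the large one, standing upright in the tray, and do not disturb the jar or the spatula.

Things in the scene. Friction and masses are not known exactly. Their poses are not given: they have to be found in the camera images.
- tube_mouth (a point): Centre of the mouth of the open white plastic milling tube that is fixed upright in the black rack, 121 mm above the bench. Tube: bore 54 mm, 62 mm outside (69 mm collar), inner floor 114 mm below the mouth. The rack, fixed, also holds three capped tubes, tops 121 mm above the bench. All stands in a white spill tray, its floor 3 mm above the bench (z = 0.003), rim 14 mm.
- park_hole (a point): Round hole, 54 mm wide, in the rack's 6 mm top plate: the funnel's place when not in use. Point at the hole's centre on the plate's upper face, 97 mm above the bench, 140 mm from the tube's axis.
- funnel: Loose steel funnel, 150 g, 88 mm tall: straight stem 45 mm outside (bore 38 mm), 30 mm long, then a cone opening to a 120 mm mouth. Origin at the centre of the stem's lower end, z up its axis. Seated in the tube mouth or the park hole it hangs by its cone, origin about 36 mm below the mouth or plate face, rim 52 mm above. Starts hanging in the park hole.
- funnel_lug (a point): Middle of the funnel's grip lug, a flat steel bar 12 mm thick (along the funnel's y), 18 mm high and 40 mm long, standing out from the rim along the funnel's -x; the point lies 80 mm from the axis, 78 mm above the funnel's origin. Take it from above with the fingers either side of its thickness.
- beaker_large: Loose large steel beaker, about 140 g empty, 58 mm tall, 70 mm outside at its rim and down the upper 28 mm (straight collar), tapering to 60 mm at the foot, wall 2.5 mm, thick floor 3 mm. Origin at the centre of its underside, z up its axis. Starts upright in the tray holding up to two 18 mm balls (it may be empty).
- ball_large0_center (a point): Centre of a loose steel grinding ball 18 mm across, at the start in the large beaker; None if absent.
- ball_large1_center (a point): Centre of a loose steel grinding ball 18 mm across, at the start in the large beaker; None if absent.
- beaker_medium: Loose medium steel beaker, about 110 g empty, 61 mm tall, 56 mm outside at its rim and down the upper 28 mm (straight collar), tapering to 49 mm at the foot, wall 2.5 mm, thick floor 3 mm. Origin at the centre of its underside, z up its axis. Starts upright in the tray holding up to two 16 mm balls (it may be empty).
- ball_medium0_center (a point): Centre of a loose steel grinding ball 16 mm across, at the start in the medium beaker; None if absent.
- ball_medium1_center (a point): Centre of a loose steel grinding ball 16 mm across, at the start in the medium beaker; None if absent.
- beaker_small: Loose small steel beaker, about 85 g empty, 64 mm tall, 44 mm outside at its rim and down the upper 28 mm (straight collar), tapering to 40 mm at the foot, wall 2.5 mm, thick floor 3 mm. Origin at the centre of its underside, z up its axis. Starts upright in the tray holding up to two 14 mm balls (it may be empty).
- ball_small0_center (a point): Centre of a loose steel grinding ball 14 mm across, at the start in the small beaker; None if absent.
- ball_small1_center (a point): Centre of a loose steel grinding ball 14 mm across, at the start in the small beaker; None if absent.
- jar: Bystander: amber capped jar, 48 mm wide, 68 mm tall, origin under its centre.
- spatula: Bystander: small steel spatula with a black handle, 165 mm long lying in the tray, origin under its middle, lying along its x.

How it is judged:
By the outcome, as a careful person would: the job done as asked, in the order asked, and still so for the second after the job is handed in, with the robot touching nothing.
Of ball_large0, ball_large1, ball_medium0, ball_medium1, ball_small0, ball_small1 only 3 to 6 are there at a start; the rules pass over those that are not, and their reading is None.
At some moment in a run one of beaker_large, beaker_medium, beaker_small may be knocked a few centimetres aside while the robot is not near it.
It also fails if it takes over 210 s, if anything falls off the work surface, if the arm or the gripper's body presses on something with over 40 N, if the wrist force passes 120 N, or if a joint passes its speed limit or range.

## Robot

A 6-joint arm with a two-finger parallel gripper is mounted at the origin on the work surface. World frame = base frame: x ahead of the robot, y to its left, z up, the work surface at z = 0. Lengths are in m, angles in rad, forces in N, time in s.
With the tool pointing down it reaches from about 0.375 to 0.975 m from the base axis. Payload 3.8 kg.
Tool frame: the origin (TCP) lies between the finger pads; the fingertips stand 8 mm ahead of it and the grasp point (between the pads) lies 11 mm behind it (tcp_to_tips is the distance from the TCP to the fingertips, in m); z points along the fingers, y is the line along which they close (so a half turn about z gives the same grasp; the last joint's range is limited). The gripper opens to 85 mm and grips with 20 to 120 N. Pads are 22 mm wide; open, the fingers measure 114 mm over their backs; the gripper's body (76 mm by 85 mm) begins 54 mm behind the grasp point. The pads swing forward as they close: fully open they stand 13 mm farther back than shut.
Start: joints at [1.226, 0.264, 1.604, -0, 1.274, -0.037], TCP at [0.204, 0.643, 0.239] pointing down, gripper open.
Joint ranges: [-2.63, 2.63], [-0.94, 2.18], [0.31, 2.57], [-1.31, 4.45], [0, 2.66], [-2.55, 2.55]. Speed limits (rad/s): [2.57, 2.57, 3.14, 3.14, 3.14, 3.14].

## Interface

Orientations are given as a rotation vector (axis times angle).
In Python, from workcell import * gives the robot as it stands.
- The arm moves only by the tool move_arm, never from a script. Its argument "series" is one flat list of numbers, 7 for each row, row after row: the finger opening in cm, from 0 to 8.54, then the shift along the tool's x, y, z in cm, then the turn, a rotation vector about the tool's x, y, z in degrees. A call has 1 to 5 rows; each row shifts and turns the commanded pose from where the row before left it, along the tool's axes as they then stand; what a row does not reach is not made up. A row lasts 1/8 s, in which the tool goes at most 62.5 mm and 10.7 degrees, less where a joint would pass 70% of its speed; a pose out of reach is approached as far as the arm can. A call is refused whole if a number of a shift passes 6.25 or a number of a turn 10.7, either way. A call with a gripper value outside its range is refused whole. The fingers move at their own pace and stop on an object; "grip_force" is the grip in N (left out, the last holds). Time passes only in rows, so rows that do not move let the fingers close. It gives the time, the measured TCP pose, the force, the opening and the grip force at its end, in the units of the state.
- read_state(): the state, without advancing time (a new reading comes with each control period).
- read_camera(name): name is "scene" or "top" or "wrist"; returns the picture (400x640x3 uint8, red, green, blue); there is no depth.
- calibration(name): a dict with "camera_matrix" (3x3 intrinsics, pixels), "rvec" (rotation vector, rad) and "tvec" (3), from world to camera coordinates, as OpenCV has them. Camera axes: x right, y down, z forward; pixel columns grow to the right and rows downward; lengths in m; the calibration is good to about 2 mm. The wrist camera is an equidistant fisheye: a pixel r from the principal point sees the ray r / f radians off the axis. A picture is of the moment at which its call begins: read the wrist's pose just before it. calibration takes no time and is no camera call; for the wrist camera it gives the pose at the moment of the call.
- finish_job(): hands the job in; it is judged then, once.
The state is a dict: "time": time; "q": joint angles; "joint_vel": joint speeds; "joint_torque": joint torques, N m; "tool_pos": TCP position; "tcp_rot": TCP orientation; "wrist_force": force on the tool from outside, world axes, zero at the start; "torque": the same for the moment, N m; "width": opening from 0.0 (shut) to 1.0 (fully open); "grip_force": force on a finger pad.
Only numpy, scipy, OpenCV 4.12 (cv2) and the standard library are available. Lean on these libraries where they do the work, as an engineer would, in place of code of your own. Each camera call takes 0.05 s, during which the arm holds its last target. There are 200 camera calls.

## Working session

There is one attempt and no reset: what is moved stays moved. The work goes in short steps, Python scripts to look and compute and a tool call to move; the robot and the scene stay as the last step left them, time stands still between calls to the robot, and variables do not carry over. Pictures are saved under pics/ and viewed, at most 14 in all, crops included, and the job is handed in when it is done.

Besides the shell and the picture viewer there is one more tool, called after ">>>" as name(argument=value, ...) on one line, values as JSON. move_arm: Moves the arm, as the interface text tells. Its arguments: {"type":"object","properties":{"series":{"type":"array"},"grip_force":{"type":"number"}},"required":["series"]}

```bash
ls; mkdir -p pics; python3 - <<'E'
from workcell import *
import cv2
s=read_state();print({k:np.round(v,3) if 0 else v for k,v in s.items()})
for n in("scene","top","wrist"):
    c=calibration(n);print(n,c)
    cv2.imwrite(f"pics/{n}0.png",read_camera(n)[:,:,::-1])
E
```

```text
pics
{'time': 0.0, 'q': array([ 1.22610904e+00,  2.64774167e-01,  1.60539556e+00,  1.35839811e-05,
        1.27366294e+00, -3.69044663e-02]), 'joint_vel': array([-0.00146059,  0.00221726,  0.00056862,  0.00116697, -0.00032334,
       -0.00152544]), 'joint_torque': array([ 1.50496264e-03, -5.15115845e+01, -3.67311430e+01, -3.60743627e-05,
        1.29271709e-02, -1.36742577e-05]), 'tool_pos': array([0.20424865, 0.64260985, 0.23793618]), 'tcp_rot': array([-0.48149693, -3.10403032,  0.00345041]), 'wrist_force': array([ 1.05040002,  0.24679824, -0.04824234]), 'torque': array([ 0.02572417, -0.01648882,  0.01531885]), 'grip_force': 0.0, 'width': 1.0010388613092716}
scene {'camera_matrix': array([[471.76378925,   0.        , 321.5532865 ],
       [  0.        , 471.76378925, 208.37385749],
       [  0.        ,   0.        ,   1.        ]]), 'rvec': array([ 1.98338033,  1.70481161, -0.55686057]), 'tvec': array([-0.05695261, -0.43225196,  1.57646611])}
top {'camera_matrix': array([[520.95254873,   0.        , 304.01864556],
       [  0.        , 520.95254873, 198.17429873],
       [  0.        ,   0.        ,   1.        ]]), 'rvec': array([ 2.14299582, -2.11520909,  0.18091483]), 'tvec': array([-0.02029885,  0.6233356 ,  1.14934328])}
wrist {'camera_matrix': array([[309.70691629,   0.        , 317.56514237],
       [  0.        , 309.70691629, 201.2678958 ],
       [  0.        ,   0.        ,   1.        ]]), 'rvec': array([-2.33998261, -1.71018816, -0.24448806]), 'tvec': array([-0.67477091, -0.03640923,  0.37999679])}
```

View pics/scene0.png

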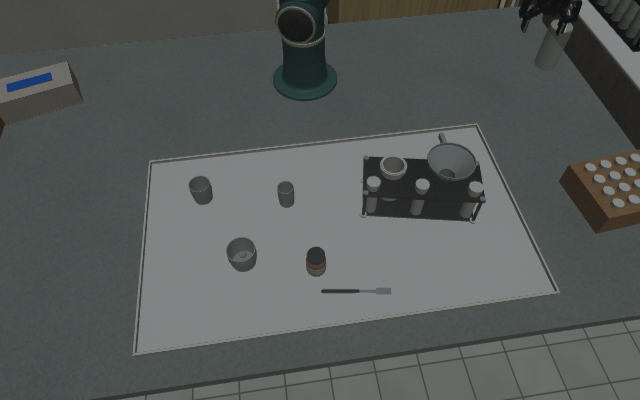

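View pics/top0.png

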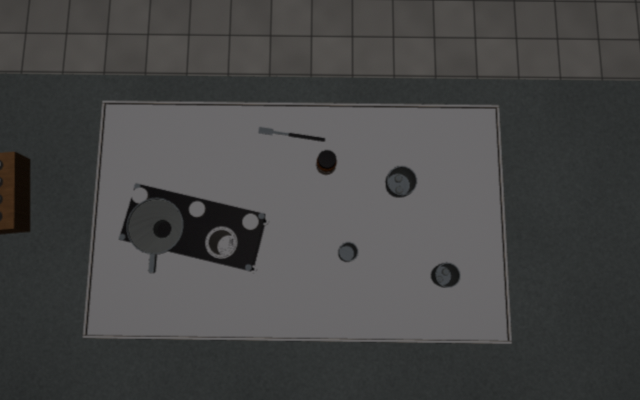

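View pics/wrist0.png

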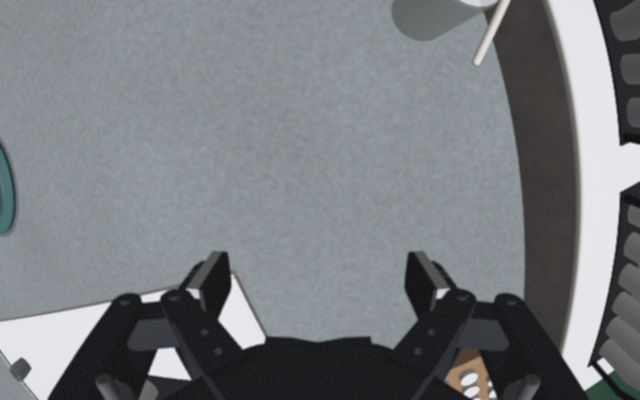

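The scene view shows the tube mouth at (393,167), funnel (452,161) with its lug up at (442,138), and beakers L (241,250), M (200,187), S (286,190). The top view shows the same things at (221,242), (155,224), (152,262), (400,180), (445,274) and (347,251). The wrist view shows only bench. I'll enlarge both views for better pixels.

```bash
cat > h.py <<'E'
from workcell import *
import numpy as np, cv2
from scipy.spatial.transform import Rotation as R
from scipy.optimize import least_squares
def cam(n):
    c=calibration(n);M=R.from_rotvec(c["rvec"]).as_matrix();return c["camera_matrix"],M,np.array(c["tvec"])
def ray(n,uv,c=None):
    K,M,t=c or cam(n); x=(uv[0]-K[0,2])/K[0,0]; y=(uv[1]-K[1,2])/K[1,1]
    if n=="wrist":
        r=np.hypot(x,y); d=np.array([x/r*np.sin(r),y/r*np.sin(r),np.cos(r)]) if r>0 else np.array([0,0,1.])
    else: d=np.array([x,y,1.])
    d=M.T@d; return -M.T@t,d/np.linalg.norm(d)
def proj(n,P,c=None):
    K,M,t=c or cam(n); p=np.atleast_2d(P)@M.T+t
    if n=="wrist":
        r=np.hypot(p[:,0],p[:,1]); th=np.arctan2(r,p[:,2]); s=(th/r)[:,None]*p[:,:2]
    else: s=p[:,:2]/p[:,2:]
    return s*K[0,0]+K[:2,2]
def tri(obs):
    A=np.zeros((3,3));b=np.zeros(3)
    for o,d in obs:
        Q=np.eye(3)-np.outer(d,d);A+=Q;b+=Q@o
    X=np.linalg.solve(A,b); return X,[np.linalg.norm((np.eye(3)-np.outer(d,d))@(X-o)) for o,d in obs]
def atz(n,uv,z,c=None):
    o,d=ray(n,uv,c); return o+d*(z-o[2])/d[2]
E
python3 - <<'E'
import workcell;print([k for k in dir(workcell) if k[0]!='_'])
from h import *
P=dict(tube=((393,167),(221,242)),funrim=((452,161),(155,224)),lug=((442,138),(152,262)),L=((241,246),(401,181)),M=((201,184),(446,274)),S=((286,187),(347,251)),jar=((316,252),(327,160)))
for k,(a,b) in P.items():
    X,e=tri([ray("scene",a),ray("top",b)]);print(k,X.round(4),np.round(e,4),np.hypot(*X[:2]).round(3))
W=cam("wrist");s=read_state();Rt=R.from_rotvec(s["tcp_rot"]).as_matrix()
C=-W[1].T@W[2];print("cam in tool",Rt.T@(C-s["tool_pos"]),"axis",Rt.T@W[1][2])
print(Rt.round(3))
a=cv2.imread("pics/top0.png");b=cv2.imread("pics/scene0.png")
def crop(im,x,y,w,h,s): return np.clip(cv2.resize(im[y:y+h,x:x+w],None,fx=s,fy=s,interpolation=cv2.INTER_CUBIC).astype(float)*1.8,0,255).astype(np.uint8)
o=np.vstack([np.hstack([crop(a,115,175,160,120,2.5),crop(b,355,120,160,120,2.5)]),np.hstack([crop(a,320,150,160,140,2),crop(b,170,160,160,140,2)]+[np.zeros((280,160,3),np.uint8)])]);cv2.imwrite("pics/c1.png",o)
E
```

```text
['MotionError', 'calibration', 'finish_job', 'read_camera', 'read_state', 'tcp_to_tips']
tube [0.5147 0.1655 0.1112] [0.0007 0.0007] 0.541
funrim [0.5479 0.3014 0.1475] [0.0002 0.0002] 0.625
lug [0.4679 0.3017 0.1472] [0.0009 0.0009] 0.557
L [ 0.6641 -0.2346  0.0676] [0.0002 0.0002] 0.704
M [ 0.4542 -0.3308  0.0621] [0.0011 0.0011] 0.562
S [ 0.5022 -0.1105  0.0667] [0.0002 0.0002] 0.514
jar [ 0.7103 -0.0629  0.0731] [0.0011 0.0011] 0.713
cam in tool [ 0.07200169  0.00109777 -0.13511197] axis [-2.83290358e-01 -5.34119876e-04  9.59034039e-01]
[[-0.953  0.303 -0.001]
 [ 0.303  0.953 -0.002]
 [ 0.    -0.002 -1.   ]]
```

View pics/c1.png

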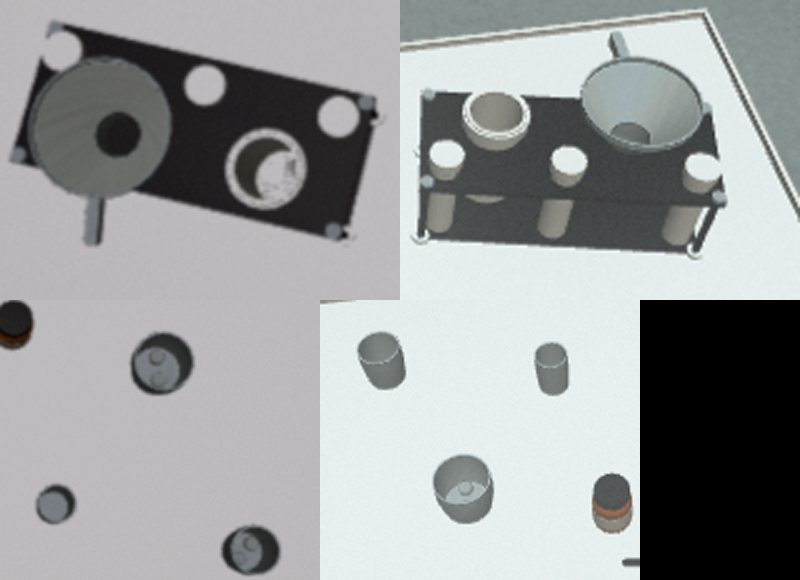

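Top row: the funnel rim is centred at top (155,226), the lug middle at top (152.6,263), and the tube at top (221.4,242). The large and medium beakers show balls, and the small one looks empty. The triangulation agrees with the text: tube to hole is 140 mm, and the lug is 80 mm from the axis at z≈0.148. I'll move to look above the lug.

```bash
cat >> h.py <<'E'
def Rt(yaw,e=90,roll=0):
    """tool: z points toward heading yaw (deg), dipped e below horizontal; tool x up/back side (camera side), roll about tool z"""
    y,e=np.radians([yaw,e]); z=np.array([np.cos(e)*np.cos(y),np.cos(e)*np.sin(y),-np.sin(e)])
    x=np.array([-np.sin(e)*np.cos(y),-np.sin(e)*np.sin(y),-np.cos(e)])  # pitch: x goes down when e->0
    return R.from_matrix(np.c_[x,np.cross(z,x),z])*R.from_euler('z',roll,degrees=True)
def plan(p,Rg,grip,n=None,start=None,dv=5.5,da=9.5):
    s=read_state(); p0,R0=start or (s["tool_pos"],R.from_rotvec(s["tcp_rot"])); p=np.array(p)
    w=(R0.inv()*Rg).as_rotvec(); n=n or int(max(np.ceil(np.linalg.norm(p-p0)*100/dv),np.ceil(np.degrees(np.linalg.norm(w))/da),1))
    for i in range(n):
        Ri=R0*R.from_rotvec(w*i/n); d=Ri.inv().apply((p-p0)/n)*100
        print([grip]+[round(float(v),2) for v in d]+[round(float(v),1) for v in np.degrees(w/n)])
    return p,Rg
def st():
    s=read_state();print("t",round(s["time"],2),"p",s["tool_pos"].round(4),"F",s["wrist_force"].round(1),"w",round(s["width"]*8.5,2),"g",round(s["grip_force"],1),"q",s["q"].round(3),"R",R.from_rotvec(s["tcp_rot"]).as_matrix().round(3).tolist()); return s
E
python3 - <<'E'
from h import *
for k,u,z in (("tube",(221.4,242.2),.121),("rim",(155,226.2),.149),("lug",(152.6,263),.148),("L",(401,181),.061),("M",(446,274),.064),("S",(347.5,251.5),.067)): print(k,atz("top",u,z).round(4))
plan([.468,.302,.25],Rt(0),8.5)
E
```

```text
tube [0.5135 0.1638 0.121 ]
rim [0.543  0.3005 0.149 ]
lug [0.466 0.301 0.148]
L [ 0.6655 -0.2356  0.061 ]
M [ 0.4541 -0.3314  0.064 ]
S [ 0.5011 -0.1114  0.067 ]
[8.5, -4.43, -3.06, -0.14, -0.0, -0.0, -2.2]
[8.5, -4.31, -3.23, -0.14, -0.0, -0.0, -2.2]
[8.5, -4.18, -3.39, -0.14, -0.0, -0.0, -2.2]
[8.5, -4.05, -3.55, -0.14, -0.0, -0.0, -2.2]
[8.5, -3.91, -3.7, -0.14, -0.0, -0.0, -2.2]
[8.5, -3.76, -3.85, -0.14, -0.0, -0.0, -2.2]
[8.5, -3.61, -3.99, -0.15, -0.0, -0.0, -2.2]
[8.5, -3.46, -4.13, -0.15, -0.0, -0.0, -2.2]
```

>>> move_arm(series=[8.5, -4.4, -3.1, -0.1, 0, 0, -2.2, 8.5, -4.3, -3.2, -0.1, 0, 0, -2.2, 8.5, -4.2, -3.4, -0.1, 0, 0, -2.2, 8.5, -4.1, -3.6, -0.1, 0, 0, -2.2, 8.5, -3.9, -3.7, -0.1, 0, 0, -2.2], grip_force=100)

```text
time: 0.78
tool_pos: [0.37, 0.428, 0.2441]
tcp_rot: [-0.179, -3.136, 0.0]
wrist_force: [-0.2, 0.6, 0.4]
width: 0.996
grip_force: 0.0
```

>>> move_arm(series=[8.5, -3.8, -3.9, -0.1, 0, 0, -2.2, 8.5, -3.6, -4.0, -0.2, 0, 0, -2.2, 8.5, -3.5, -4.1, -0.2, 0, 0, -2.2, 8.5, 0, 0, 0, 0, 0, 0])

```text
time: 1.27
tool_pos: [0.4706, 0.2986, 0.2492]
tcp_rot: [0.009, 3.141, -0.001]
wrist_force: [0.4, -0.2, 0.1]
width: 0.996
grip_force: 0.0
```

```bash
python3 - <<'E'
from h import *
st(); W=cam("wrist"); im=read_camera("wrist")[:,:,::-1].copy()
import pickle;pickle.dump(W,open("w1.pkl","wb"));cv2.imwrite("pics/w1.png",im)
for P in ([.468,.302,.148],[.543,.301,.149],[.5135,.164,.121]): print(proj("wrist",P,W).round(1))
E
```

```text
t 1.27 p [0.4706 0.2986 0.2492] F [ 0.4 -0.2  0.1] w 8.47 g 0.0 q [ 5.210e-01  3.600e-02  1.846e+00 -1.000e-03  1.260e+00 -1.044e+00] R [[-1.0, 0.006, 0.001], [0.006, 1.0, -0.001], [-0.001, -0.001, -1.0]]
[[320.8 200.3]]
[[319.9 282.4]]
[[181.2 237.6]]
```

View pics/w1.png

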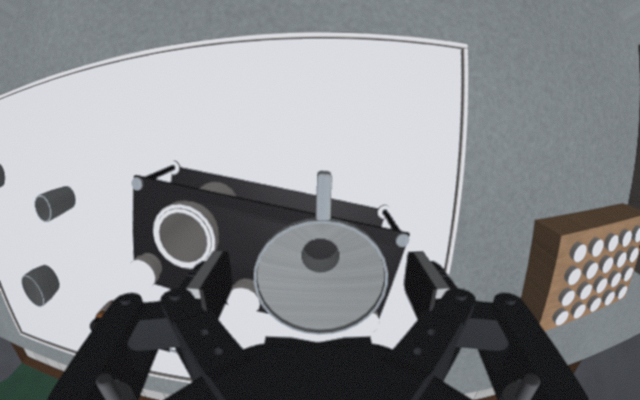

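The wrist view shows the lug from its tip at (323,172) to the rim at (323,220), the funnel rim spanning 255–387 × 221–331, and the tube collar centred near (184.5,236).

```bash
python3 - <<'E'
from h import *
import pickle
W=pickle.load(open("w1.pkl","rb"))
rg=lambda u:ray("wrist",u,W)
print("lugtip",atz("wrist",(323.5,172),.148,W).round(4),"base",atz("wrist",(323,221),.148,W).round(4))
im=cv2.imread("pics/w1.png");g=cv2.cvtColor(im,cv2.COLOR_BGR2GRAY)
for v in (178,185,192,199,206,213): 
    d=np.abs(np.diff(cv2.GaussianBlur(g,(3,3),0)[v,300:350].astype(int)));i=np.argsort(-d)[:6];print(v,sorted(i+300))
# fit circle of known radius to rim points by projection extremes
def fit(ext,r,z,x0):
    th=np.linspace(0,2*np.pi,180)
    def f(c):
        p=proj("wrist",np.c_[c[0]+r*np.cos(th),c[1]+r*np.sin(th),0*th+c[2]],W);return np.array([p[:,0].min(),p[:,0].max(),p[:,1].min(),p[:,1].max()])-ext
    return least_squares(f,x0)
for ext,r,x0 in (((255,387,220.5,331.5),.06,[.543,.301,.149]),((152,217,204.5,269),.0345,[.515,.165,.121])):
    s=fit(np.array(ext),r,0,x0);print(s.x.round(4),s.fun.round(1))
for k,a,b,c in (("lug",(442,138),(152.6,263),(323.2,196)),("rim",(451.8,161.2),(155,226.2),(321,280)),("tube",(393.4,166),(221.4,242.2),(185,236.5))):
    X,e=tri([ray("scene",a),ray("top",b),rg(c)]);print(k,X.round(4),np.round(e,4))
E
```

```text
lugtip [0.4451 0.3042 0.148 ] base [0.4855 0.3038 0.148 ]
178 [np.int64(315), np.int64(316), np.int64(317), np.int64(330), np.int64(331), np.int64(332)]
185 [np.int64(315), np.int64(316), np.int64(317), np.int64(330), np.int64(331), np.int64(332)]
192 [np.int64(305), np.int64(306), np.int64(315), np.int64(316), np.int64(330), np.int64(331)]
199 [np.int64(314), np.int64(315), np.int64(316), np.int64(317), np.int64(329), np.int64(330)]
206 [np.int64(314), np.int64(315), np.int64(316), np.int64(329), np.int64(330), np.int64(331)]
213 [np.int64(314), np.int64(315), np.int64(316), np.int64(329), np.int64(330), np.int64(331)]
[0.5468 0.3021 0.1424] [ 0.4 -0.4 -0.4  0.5]
[0.511  0.1697 0.1279] [ 0.7 -0.6 -0.6  0.6]
lug [0.4656 0.3028 0.144 ] [0.0008 0.0008 0.0012]
rim [0.5442 0.3025 0.1427] [0.0007 0.0005 0.0005]
tube [0.5145 0.1652 0.1148] [0.0003 0.0006 0.0004]
```

>>> move_arm(series=[8.5, 0.5, 0.5, 4.0, 0, 0, -0.5, 8.5, 0, 0, 4.0, 0, 0, 0, 8.5, 0, 0, 3.0, 0, 0, 0, 8.5, 0, 0, 1.0, 0, 0, 0, 8.5, 0, 0, 0, 0, 0, 0])

```text
time: 1.95
tool_pos: [0.4629, 0.3071, 0.1289]
tcp_rot: [0.014, -3.14, 0.001]
wrist_force: [0.7, 0.3, 0.5]
width: 0.995
grip_force: 0.0
```

>>> move_arm(series=[0, 0, 0, 0, 0, 0, 0, 0, 0, 0, 0, 0, 0, 0, 0, 0, 0, 0, 0, 0, 0, 0, 0, 0, 0, 0, 0, 0, 0, 0, 0, 0, 0, 0, 0])

```text
time: 2.58
tool_pos: [0.4639, 0.3046, 0.1294]
tcp_rot: [-0.011, 3.142, -0.006]
wrist_force: [-0.1, -6.3, 3.1]
width: 0.121
grip_force: 95.8
```

```bash
python3 - <<'E'
from h import *
s=st(); W=cam("wrist"); im=read_camera("wrist")[:,:,::-1].copy()
cv2.imwrite("pics/w2.png",im)
E
```

```text
t 2.58 p [0.4639 0.3046 0.1294] F [-0.1 -6.3  3.1] w 1.03 g 95.8 q [ 0.538  0.135  1.971 -0.004  1.037 -1.038] R [[-1.0, -0.007, 0.0], [-0.007, 1.0, -0.004], [-0.0, -0.004, -1.0]]
```

>>> move_arm(series=[0, 0, 0, -1.5, 0, 0, 0, 0, 0, 0, -3, 0, 0, 0, 0, 0, 0, -3, 0, 0, 0, 0, 0, 0, -2, 0, 0, 0, 0, 0, 0, 0, 0, 0, 0])

```text
time: 3.25
tool_pos: [0.4648, 0.3074, 0.2265]
tcp_rot: [-0.013, 3.138, 0.004]
wrist_force: [-0.1, -0.3, -1.7]
width: 0.124
grip_force: 96.7
```

>>> move_arm(series=[0, 0.8, -3.4, 0, 0, 0, 0, 0, 0.8, -3.4, 0, 0, 0, 0, 0, 0.8, -3.4, 0, 0, 0, 0, 0, 0.8, -3.5, 0, 0, 0, 0, 0, 0, 0, 0, 0, 0, 0])

```text
time: 3.88
tool_pos: [0.4312, 0.1673, 0.2225]
tcp_rot: [0.009, -3.139, 0.002]
wrist_force: [0.3, 0.5, -1.4]
width: 0.119
grip_force: 97.1
```

>>> move_arm(series=[0, 0, 0, 0, 0, 0, 0, 0, 0, 0, 0, 0, 0, 0])

```text
time: 4.12
tool_pos: [0.4328, 0.17, 0.2239]
tcp_rot: [0.014, -3.141, -0.0]
wrist_force: [0.2, 0.2, -2.4]
width: 0.117
grip_force: 97.2
```

```bash
python3 - <<'E'
from h import *
s=st(); W=cam("wrist"); im=read_camera("wrist")[:,:,::-1].copy()
import pickle;pickle.dump(W,open("w3.pkl","wb"))
cv2.imwrite("pics/w3.png",im)
t=read_camera("top")[:,:,::-1];c=read_camera("scene")[:,:,::-1]
f=lambda im,x,y:np.clip(cv2.resize(im[y:y+120,x:x+160],None,fx=2.5,fy=2.5,interpolation=2).astype(float)*1.8,0,255).astype(np.uint8)
cv2.imwrite("pics/c3.png",np.vstack([np.hstack([f(t,145,175),f(c,330,100)]),cv2.resize(im[100:350,120:520],None,fx=1,fy=1).repeat(1,0) if 0 else np.hstack([im[110:410,120:520],np.zeros((290,400,3),np.uint8)])]))
E
```

```text
t 4.12 p [0.4328 0.17   0.2239] F [ 0.2  0.2 -2.4] w 1.0 g 97.2 q [ 0.32  -0.131  2.052  0.     1.221 -1.259] R [[-1.0, -0.009, -0.001], [-0.009, 1.0, 0.0], [0.001, 0.0, -1.0]]
```

View pics/c3.png

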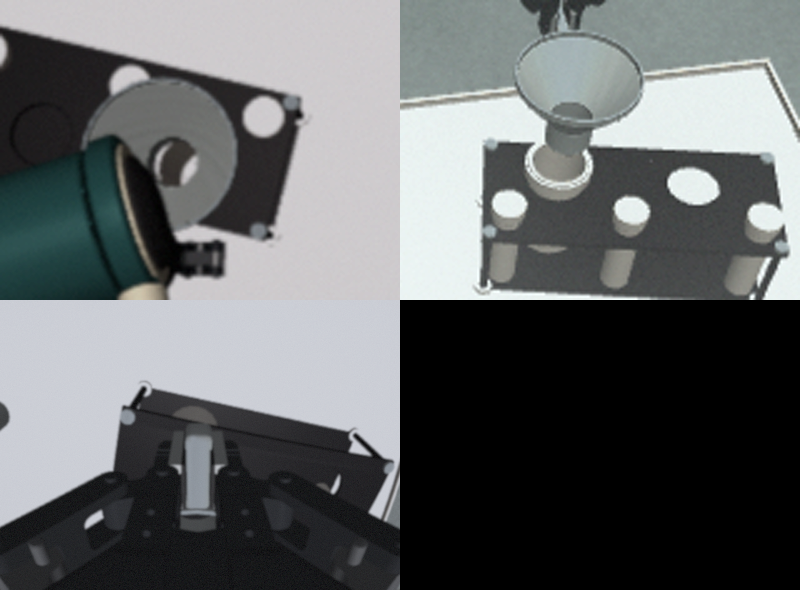

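Top: the funnel rim is centred at (209,236.8). Scene: the rim is at (401.4,129.6) with the stem just over the tube, and the empty hole is at (447.2,174.8) (top (161.4,228.6)).

```bash
python3 - <<'E'
from h import *
for k,a,b in (("rim",(401.4,129.6),(209,236.8)),("hole",(447.2,174.8),(161.4,228.6)),("tube",(393.4,166),(221.4,242.2))):
    X,e=tri([ray("scene",a),ray("top",b)]);print(k,X.round(4),np.round(e,4))
print(atz("top",(209,236.8),.2435).round(4),atz("top",(221.4,242.2),.121).round(4),atz("top",(161.4,228.6),.097).round(4),atz("scene",(401.4,129.6),.2435).round(4),atz("scene",(393.4,166),.121).round(4),atz("scene",(447.2,174.8),.097).round(4))
E
```

```text
rim [0.5132 0.169  0.2412] [0.0005 0.0005]
hole [0.5446 0.3029 0.0905] [0.0001 0.0001]
tube [0.5142 0.1652 0.1144] [0.0004 0.0004]
[0.5129 0.1681 0.2435] [0.5135 0.1638 0.121 ] [0.5439 0.3013 0.097 ] [0.5154 0.1687 0.2435] [0.5197 0.1635 0.121 ] [0.5496 0.2998 0.097 ]
```

>>> move_arm(series=[0, 0, -0.4, 1.0, 0, 0, 0, 0, 0, 0, 2.0, 0, 0, 0, 0, 0, 0, 2.0, 0, 0, 0, 0, 0, 0, 1.0, 0, 0, 0, 0, 0, 0, 0, 0, 0, 0])

```text
time: 4.9
tool_pos: [0.4321, 0.165, 0.1632]
tcp_rot: [0.013, -3.139, 0.001]
wrist_force: [0.6, -0.3, -1.7]
width: 0.123
grip_force: 97.2
```

>>> move_arm(series=[0, 0, 0, 0.5, 0, 0, 0, 0, 0, 0, 0.4, 0, 0, 0, 0, 0, 0, 0.1, 0, 0, 0, 0, 0, 0, 0, 0, 0, 0, 0, 0, 0, 0, 0, 0, 0])

```text
time: 5.52
tool_pos: [0.4332, 0.1654, 0.1549]
tcp_rot: [-0.013, 3.141, 0.0]
wrist_force: [-2.3, -0.8, 4.3]
width: 0.116
grip_force: 97.9
```

>>> move_arm(series=[1.8, 0, 0, 0, 0, 0, 0, 2.5, 0, 0, 0, 0, 0, 0, 5, 0, 0, 0, 0, 0, 0, 6, 0, 0, 0, 0, 0, 0, 6, 0, 0, 0, 0, 0, 0])

```text
time: 6.15
tool_pos: [0.4328, 0.1653, 0.1542]
tcp_rot: [0.013, -3.141, 0.0]
wrist_force: [-0.1, -0.3, 0.3]
width: 0.704
grip_force: 0.0
```

>>> move_arm(series=[8.5, 0, 0, -3, 0, 0, 0, 8.5, 0, 0, -4, 0, 0, 0, 8.5, 0, 0, -5, 0, 0, 0, 8.5, 0, 0, -3, 0, 0, 0, 8.5, 0, 0, 0, 0, 0, 0])

```text
time: 6.78
tool_pos: [0.4346, 0.1658, 0.3077]
tcp_rot: [-0.013, 3.135, 0.003]
wrist_force: [-0.1, 0.5, -0.4]
width: 0.997
grip_force: 0.0
```

```bash
python3 - <<'E'
from h import *
s=st(); W=cam("wrist"); im=read_camera("wrist")[:,:,::-1].copy()
import pickle;pickle.dump(W,open("w4.pkl","wb"))
c=read_camera("scene")[:,:,::-1]
f=lambda im,x,y:np.clip(cv2.resize(im[y:y+120,x:x+160],None,fx=2.5,fy=2.5,interpolation=2).astype(float)*1.8,0,255).astype(np.uint8)
cv2.imwrite("pics/c4.png",np.vstack([np.hstack([f(c,330,100),np.clip(f(c,170,160),0,255)])[:200],im.repeat(1,0)[:, :][:400] if 0 else np.hstack([im,np.zeros((400,160,3),np.uint8)])]))
E
```

```text
t 6.78 p [0.4346 0.1658 0.3077] F [-0.1  0.5 -0.4] w 8.47 g 0.0 q [ 0.311 -0.184  1.944 -0.     1.375 -1.268] R [[-1.0, -0.008, 0.006], [-0.008, 1.0, 0.002], [-0.006, 0.002, -1.0]]
```

View pics/c4.png

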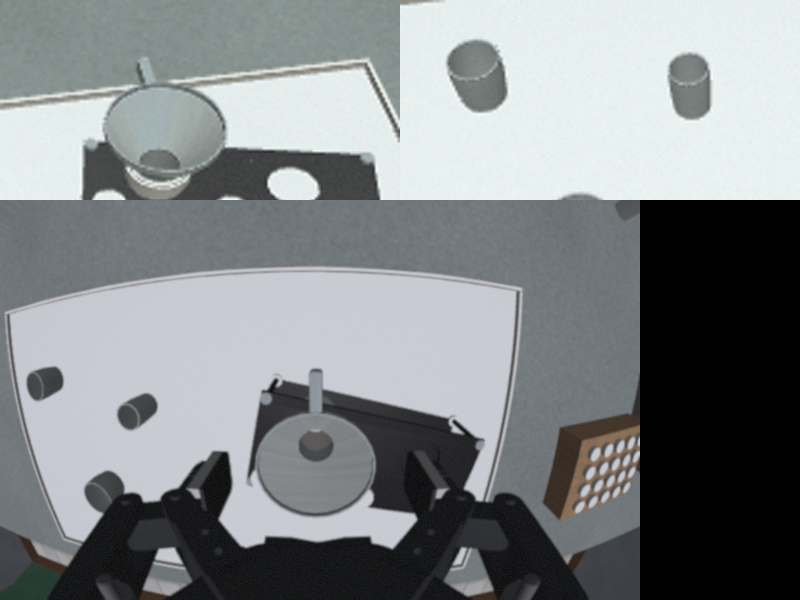

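The funnel sits level on the tube, seen in scene at (396,152). Next I'll fit the arm's kinematics from the logged joint/pose pairs, so that tilted poses can be checked for reach.

```bash
python3 - <<'E'
import numpy as np
from scipy.optimize import least_squares
D=np.array([[.2648,1.6054,1.2737,.2042,.6426,.2379],[.036,1.846,1.26,.4706,.2986,.2492],[.135,1.971,1.037,.4639,.3046,.1294],[-.131,2.052,1.221,.4328,.17,.2239],[-.184,1.944,1.375,.4346,.1658,.3077]])
q2,q3,q5,x,y,z=D.T; r=np.sqrt(x**2+y**2-.025**2); q=q2+q3
S=least_squares(lambda v:np.r_[v[0]+v[1]*np.sin(q2)+v[2]*np.sin(q)+v[3]*np.cos(q)-r, v[4]+v[1]*np.cos(q2)+v[2]*np.cos(q)-v[3]*np.sin(q)-z],[0,.4,.4,0,.1])
print("a,L2,L3,c,d",S.x.round(4),S.fun.round(4)); print((q+q5).round(3))
E
```

```text
a,L2,L3,c,d [-2.000e-04  5.081e-01  5.681e-01  5.900e-03 -7.910e-02] [ 0.0001  0.0004 -0.0005  0.0008 -0.0007  0.0001 -0.0002  0.      0.0002
 -0.    ]
[3.144 3.142 3.143 3.142 3.135]
```

```bash
python3 - <<'E'
from h import *
plan([.53,-.22,.32],Rt(-22),8.5)
E
```

```text
[8.5, -1.18, -4.82, -0.2, -0.0, -0.0, 2.8]
[8.5, -1.41, -4.76, -0.2, -0.0, -0.0, 2.8]
[8.5, -1.65, -4.69, -0.2, -0.0, -0.0, 2.8]
[8.5, -1.87, -4.6, -0.2, -0.0, -0.0, 2.8]
[8.5, -2.1, -4.5, -0.2, -0.0, -0.0, 2.8]
[8.5, -2.31, -4.39, -0.2, -0.0, -0.0, 2.8]
[8.5, -2.53, -4.28, -0.2, -0.0, -0.0, 2.8]
[8.5, -2.73, -4.15, -0.2, -0.0, -0.0, 2.8]
```

>>> move_arm(series=[8.5, -1.2, -4.8, -0.2, 0, 0, 2.8, 8.5, -1.4, -4.8, -0.2, 0, 0, 2.8, 8.5, -1.6, -4.7, -0.2, 0, 0, 2.8, 8.5, -1.9, -4.6, -0.2, 0, 0, 2.8, 8.5, -2.1, -4.5, -0.2, 0, 0, 2.8])

```text
time: 7.5
tool_pos: [0.4928, -0.0771, 0.3117]
tcp_rot: [-0.372, -3.116, -0.001]
wrist_force: [1.5, 0.2, 0.6]
width: 0.993
grip_force: 0.0
```

>>> move_arm(series=[8.5, -2.3, -4.4, -0.2, 0, 0, 2.8, 8.5, -2.5, -4.3, -0.2, 0, 0, 2.8, 8.5, -2.7, -4.1, -0.2, 0, 0, 2.8, 8.5, 0, 0, 0, 0, 0, 0, 8.5, 0, 0, 0, 0, 0, 0])

```text
time: 8.12
tool_pos: [0.5288, -0.2191, 0.3181]
tcp_rot: [-0.597, -3.08, -0.002]
wrist_force: [-1.0, 0.4, -0.2]
width: 0.996
grip_force: 0.0
```

```bash
python3 - <<'E'
from h import *
s=st(); W=cam("wrist"); im=read_camera("wrist")[:,:,::-1].copy()
import pickle;pickle.dump(W,open("w5.pkl","wb"))
cv2.imwrite("pics/w5.png",im)
cv2.imwrite("pics/w5b.png",cv2.resize(im[80:400,110:530],None,fx=1.87,fy=1.87,interpolation=2))
for P in ([.6645,-.235,.061],[.454,-.331,.064],[.502,-.111,.067]): print(proj("wrist",P,W).round(1))
E
```

```text
t 8.12 p [ 0.5288 -0.2191  0.3181] F [-1.   0.4 -0.2] w 8.47 g 0.0 q [-4.370e-01  3.300e-02  1.723e+00  1.000e-03  1.389e+00 -1.624e+00] R [[-0.927, 0.374, -0.003], [0.374, 0.927, 0.002], [0.004, 0.001, -1.0]]
[[342.2 261.4]]
[[215.8 150.4]]
[[388.5 119.9]]
```

View pics/w5b.png

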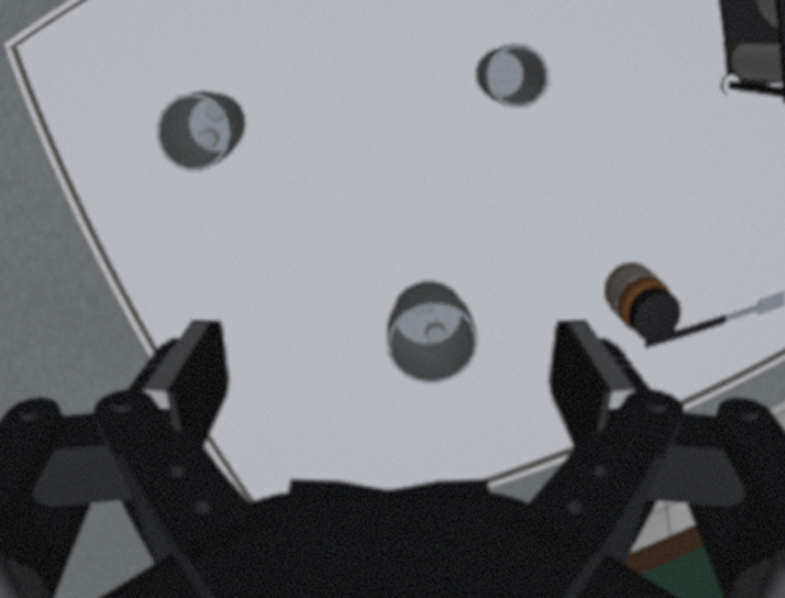

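The wrist view shows L's rim at px (341,260) with one or two balls, M's at (214.5,150) with two balls, and S's at (387,119.6) and empty. All are within about 1.5 px of my estimates. Next I'll work out how deep the open pads sit and check the tilted grasp and pour plan against the kinematics.

```bash
python3 - <<'E'
from h import *
import pickle
W=pickle.load(open("w5.pkl","rb"));s=read_state();T=R.from_rotvec(s["tcp_rot"])
for x in (.011,-.011):
  for z in (.008,-.005,-.011,-.033): print(x,z,proj("wrist",T.apply([[x,-.0425,z],[x,.0425,z]])+s["tool_pos"],W).round(1).tolist())
E
cat >> h.py <<'E'
LT=.25
def ik(p,yaw,e):
    """planar check for q4=0; returns q2,q3,q5"""
    e=np.radians(e); r=np.sqrt(p[0]**2+p[1]**2-.025**2)-LT*np.cos(e); z=p[2]+LT*np.sin(e)-(LT-.0791)
    D=np.hypot(r,z); c3=(D*D-.508**2-.568**2)/(2*.508*.568)
    if abs(c3)>1: return None
    q3=np.arccos(c3); q2=np.arctan2(r,z)-np.arctan2(.568*np.sin(q3),.508+.568*c3); return np.round([q2,q3,np.pi/2+e-q2-q3],2)
E
python3 - <<'E'
from h import *
G={"L":[.664,-.236,.045],"M":[.4545,-.332,.05],"S":[.502,-.112,.053]}
for k,g in G.items():
    for e in (45,55,65):
        yaw=np.degrees(np.arctan2(g[1],g[0])-np.arcsin(.025/np.hypot(g[0],g[1])));T=Rt(yaw,e).apply([0,0,1])
        print(k,e,round(yaw,1),ik(np.array(g)+.015*T,yaw,e))
for e in (90,120,150,165,170): print("pour",e,ik([.51,.165,.24],0,e))
E
```

```text
0.011 0.008 [[233.6, 236.8], [399.7, 236.6]]
0.011 -0.005 [[226.9, 247.4], [406.3, 247.2]]
0.011 -0.011 [[223.5, 252.9], [409.7, 252.6]]
0.011 -0.033 [[208.7, 276.8], [424.2, 276.5]]
-0.011 0.008 [[238.0, 274.2], [395.6, 274.0]]
-0.011 -0.005 [[232.2, 286.8], [401.3, 286.6]]
-0.011 -0.011 [[229.3, 293.2], [404.2, 293.0]]
-0.011 -0.033 [[217.0, 320.4], [416.2, 320.3]]
L 45 -21.6 [ 0.35  2.1  -0.09]
L 55 -21.6 [0.35 2.02 0.15]
L 65 -21.6 [0.38 1.94 0.39]
M 45 -38.7 [ 0.12  2.39 -0.16]
M 55 -38.7 [0.12 2.32 0.09]
M 65 -38.7 [0.14 2.24 0.33]
S 45 -15.4 [ 0.03  2.49 -0.16]
S 55 -15.4 [0.02 2.42 0.09]
S 65 -15.4 [0.05 2.34 0.32]
pour 90 [-0.    1.91  1.23]
pour 120 [0.26 1.68 1.72]
pour 150 [0.5  1.53 2.16]
pour 165 [0.6  1.5  2.35]
pour 170 [0.63 1.5  2.41]
```

```bash
cat >> h.py <<'E'
def gp(G,yaw,e,off): Q=Rt(yaw,e); return np.array(G)+off*Q.apply([0,0,1]),Q
def path(way,off,grip,dv=5.0,da=9.0,start=None):
    """way: list of (G,yaw,e); rows from the current pose through each, grasp point G moving straight"""
    s=read_state(); p,Q=start or (s["tool_pos"],R.from_rotvec(s["tcp_rot"])); out=[]
    z=Q.apply([0,0,1]); cur=(p-off*z,np.degrees(np.arctan2(*(Q.apply([-1,0,0])[[1,0]]))) if z[2]<-.9 else None,None)
    x=Q.as_matrix()[:,0]; e0=np.degrees(np.arctan2(-z[2],-x[2])); h=(z*np.cos(np.radians(e0))-x*np.sin(np.radians(e0))); cur=(p-off*z,np.degrees(np.arctan2(h[1],h[0])),e0)
    print("# from G",cur[0].round(4),"yaw",round(cur[1],1),"e",round(cur[2],1))
    for G,y,e in way:
        G=np.array(G,float); n=int(max(1,np.ceil(np.linalg.norm(G-cur[0])*100/dv),np.ceil(max(abs(y-cur[1]),abs(e-cur[2]))/da)))
        for i in range(1,n+1):
            f=i/n; pn,Qn=gp(cur[0]+f*(G-cur[0]),cur[1]+f*(y-cur[1]),cur[2]+f*(e-cur[2]),off)
            out.append([grip]+[round(float(v),1) for v in Q.inv().apply(pn-p)*100]+[round(float(v),1) for v in np.degrees((Q.inv()*Qn).as_rotvec())])
            Q=Q*R.from_rotvec(np.radians(out[-1][4:])); p=p+ (Q*R.from_rotvec(np.radians(out[-1][4:])).inv()).apply(out[-1][1:4])/100
        print("# way",G.round(3),n,"rows"); cur=(G,y,e)
        for k in range(0,n,5): print(str(sum(out[-n:][k:k+5],[])).replace('-0.0,','0,').replace('0.0,','0,'))
    print("# end",p.round(4))
E
python3 - <<'E'
from h import *
st()
z=Rt(-21.6,60).apply([0,0,1]); G=np.array([.664,-.236,.045])
path([(G-.09*z,-21.6,60),(G,-21.6,60)],.018,8.5)
E
```

```text
t 8.18 p [ 0.5289 -0.2186  0.3186] F [ 0.3 -0.7 -0. ] w 8.45 g 0.0 q [-4.360e-01  3.200e-02  1.723e+00  1.000e-03  1.389e+00 -1.624e+00] R [[-0.928, 0.373, -0.003], [0.373, 0.928, 0.002], [0.003, 0.001, -1.0]]
# from G [ 0.529  -0.2187  0.3366] yaw -21.9 e 90.2
# way [ 0.622 -0.219  0.123] 5 rows
[8.5, -1.9, 0.7, 4.3, 0, -6.0, -0.1, 8.5, -1.5, 0.7, 4.4, 0, -6.1, 0, 8.5, -1.0, 0.6, 4.5, 0, -6.0, -0.1, 8.5, -0.6, 0.7, 4.6, 0, -6.0, 0, 8.5, 0, 0.7, 4.6, 0, -6.1, -0.1]
# way [ 0.664 -0.236  0.045] 2 rows
[8.5, 0, 0, 4.5, 0, 0, 0, 8.5, 0, 0, 4.5, 0, 0, 0.0]
# end [ 0.6724 -0.2392  0.0294]
```

>>> move_arm(series=[8.5, -1.9, 0.7, 4.3, 0, -6.0, -0.1, 8.5, -1.5, 0.7, 4.4, 0, -6.1, 0, 8.5, -1.0, 0.6, 4.5, 0, -6.0, -0.1, 8.5, -0.6, 0.7, 4.6, 0, -6.0, 0, 8.5, 0, 0.7, 4.6, 0, -6.1, -0.1], grip_force=80)

```text
time: 8.8
tool_pos: [0.6324, -0.2221, 0.109]
tcp_rot: [0.488, 2.57, -0.134]
wrist_force: [-0.2, -0.6, -0.6]
width: 0.995
grip_force: 0.0
```

>>> move_arm(series=[8.5, 0, 0, 0, 0, 0, 0, 8.5, 0, 0, 0, 0, 0, 0])

```text
time: 9.05
tool_pos: [0.6327, -0.2234, 0.1109]
tcp_rot: [0.49, 2.574, -0.134]
wrist_force: [0.7, -1.0, 0.4]
width: 0.993
grip_force: 0.0
```

```bash
python3 - <<'E'
from h import *
s=st();W=cam("wrist");im=read_camera("wrist")[:,:,::-1];cv2.imwrite("pics/w6.png",im)
print(proj("wrist",[.664,-.236,.061],W))
z=Rt(-21.6,60).apply([0,0,1]); G=np.array([.664,-.236,.045])
path([(G,-21.6,60)],.018,8.5)
# LT estimate
q=s["q"];p=s["tool_pos"];r=np.sqrt(p[0]**2+p[1]**2-.025**2);e=q[1]+q[2]+q[4]-np.pi/2
print(np.degrees(e),(r-.508*np.sin(q[1])-.568*np.sin(q[1]+q[2]))/np.cos(e))
E
```

```text
t 9.05 p [ 0.6327 -0.2234  0.1109] F [ 0.7 -1.   0.4] w 8.44 g 0.0 q [-0.376  0.116  2.132 -0.004  0.366 -1.567] R [[-0.804, 0.368, 0.468], [0.317, 0.93, -0.186], [-0.503, -0.001, -0.864]]
[[316.03707169 227.11055724]]
# from G [ 0.6254 -0.2208  0.1281] yaw -21.6 e 59.6
# way [ 0.664 -0.236  0.045] 2 rows
[8.5, 0.3, 0, 4.6, -0.1, 0.2, 0, 8.5, 0.3, 0, 4.7, 0, 0.2, 0.0]
# end [ 0.6727 -0.2396  0.0292]
59.771190190215 0.33604746898813376
```

View pics/w6.png

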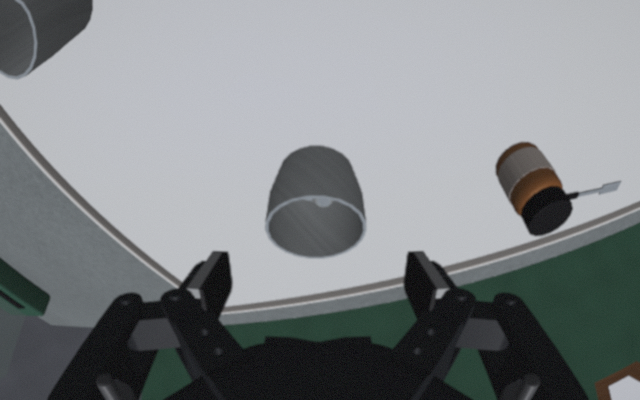

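The beaker's rim is centred at (315.5,226), where predicted, and midway between the fingers. Approaching and closing.

>>> move_arm(series=[8.5, 0.3, 0, 4.6, 0, 0.2, 0, 8.5, 0.3, 0, 4.2, 0, 0.2, 0, 8.5, 0, 0, 0.4, 0, 0, 0, 8.5, 0, 0, 0, 0, 0, 0])

```text
time: 9.6
tool_pos: [0.6715, -0.24, 0.0292]
tcp_rot: [0.493, 2.578, -0.134]
wrist_force: [-0.5, 0.1, -0.1]
width: 0.997
grip_force: 0.0
```

>>> move_arm(series=[5, 0, 0, 0, 0, 0, 0, 5, 0, 0, 0, 0, 0, 0, 5, 0, 0, 0, 0, 0, 0, 5, 0, 0, 0, 0, 0, 0])

```text
time: 10.1
tool_pos: [0.672, -0.2402, 0.0306]
tcp_rot: [0.492, 2.575, -0.134]
wrist_force: [-2.7, -0.3, 8.4]
width: 0.797
grip_force: 90.6
```

```bash
sed -i 's/^LT=.25/LT=.336/' h.py; python3 - <<'E'
from h import *
s=st()
for k,g,y in (("M",[.4545,-.332,.05],-38.7),("S",[.502,-.112,.053],-15.4)):
    for e in (55,60,65,70,80): print(k,e,ik(np.array(g)+.015*Rt(y,e).apply([0,0,1]),y,e))
for e in (60,90,120,150,165,175,180): print("pour",e,ik(np.array([.494,.160,.24])+.018*Rt(15,e).apply([0,0,1]),0,e))
path([([.664,-.236,.10],-21.6,60),([.60,-.10,.26],-10,60),([.494,.160,.26],15,85)],.018,5)
E
```

```text
t 10.1 p [ 0.672  -0.2402  0.0306] F [-2.7 -0.3  8.4] w 6.77 g 90.6 q [-0.378  0.312  2.078 -0.006  0.225 -1.565] R [[-0.804, 0.369, 0.466], [0.319, 0.929, -0.186], [-0.502, -0.001, -0.865]]
M 55 [0.06 2.42 0.04]
M 60 [0.07 2.37 0.17]
M 65 [0.09 2.32 0.3 ]
M 70 [0.12 2.26 0.42]
M 80 [0.19 2.14 0.64]
S 55 [-0.04  2.52  0.05]
S 60 [-0.03  2.47  0.18]
S 65 [-0.01  2.41  0.3 ]
S 70 [0.02 2.36 0.41]
S 80 [0.1  2.24 0.63]
pour 60 [-0.33  2.3   0.64]
pour 90 [-0.02  1.96  1.2 ]
pour 120 [0.31 1.67 1.69]
pour 150 [0.62 1.45 2.12]
pour 165 [0.75 1.39 2.31]
pour 175 [0.83 1.37 2.43]
pour 180 [0.86 1.36 2.49]
# from G [ 0.6636 -0.2369  0.0462] yaw -21.7 e 59.8
# way [ 0.664 -0.236  0.1  ] 2 rows
[5, -1.4, 0, -2.3, -0.1, 0.1, 0, 5, -1.3, 0.1, -2.4, 0, 0.1, -0.0]
# way [ 0.6  -0.1   0.26] 5 rows
[5, 0.3, 2.1, -3.8, -1.2, 0, -2.0, 5, 0.2, 2.2, -3.8, -1.1, 0, -2.0, 5, 0.2, 2.2, -3.8, -1.2, 0, -2.0, 5, 0.1, 2.4, -3.8, -1.1, 0, -2.1, 5, -0.1, 2.4, -3.6, -1.2, 0, -2.0]
# way [0.494 0.16  0.26 ] 6 rows
[5, 2.3, 4.0, -1.3, -1.9, 4.1, -3.7, 5, 2.1, 4.2, -1.0, -1.7, 4.2, -3.8, 5, 1.9, 4.3, -0.7, -1.4, 4.1, -3.9, 5, 1.7, 4.5, -0.4, -1.1, 4.2, -4.0, 5, 1.3, 4.5, -0.3, -0.8, 4.2, -4.1]
[5, 1.1, 4.6, -0.2, -0.6, 4.1, -4.1]
# end [0.495  0.1604 0.2421]
```

>>> move_arm(series=[5, -1.4, 0, -2.3, -0.1, 0.1, 0, 5, -1.3, 0.1, -2.4, 0, 0.1, 0])

```text
time: 10.35
tool_pos: [0.6692, -0.2379, 0.0812]
tcp_rot: [0.494, 2.587, -0.13]
wrist_force: [0.1, -0.2, -2.2]
width: 0.793
grip_force: 90.7
```

>>> move_arm(series=[5, 0.3, 2.1, -3.8, -1.2, 0, -2.0, 5, 0.2, 2.2, -3.8, -1.1, 0, -2.0, 5, 0.2, 2.2, -3.8, -1.2, 0, -2.0, 5, 0.1, 2.4, -3.8, -1.1, 0, -2.1, 5, -0.1, 2.4, -3.6, -1.2, 0, -2.0])

```text
time: 10.98
tool_pos: [0.6069, -0.1001, 0.2419]
tcp_rot: [0.226, 2.617, -0.058]
wrist_force: [-0.3, 0.5, -2.0]
width: 0.791
grip_force: 90.7
```

>>> move_arm(series=[5, 2.3, 4.0, -1.3, -1.9, 4.1, -3.7, 5, 2.1, 4.2, -1.0, -1.7, 4.2, -3.8, 5, 1.9, 4.3, -0.7, -1.4, 4.1, -3.9, 5, 1.7, 4.5, -0.4, -1.1, 4.2, -4.0, 5, 1.3, 4.5, -0.3, -0.8, 4.2, -4.1])

```text
time: 11.6
tool_pos: [0.5121, 0.1187, 0.2401]
tcp_rot: [-0.285, 2.977, 0.026]
wrist_force: [0.6, 0.2, -3.0]
width: 0.794
grip_force: 90.8
```

>>> move_arm(series=[5, 1.1, 4.6, -0.2, -0.6, 4.1, -4.1, 5, 0, 0, 0, 0, 0, 0, 5, 0, 0, 0, 0, 0, 0])

```text
time: 11.98
tool_pos: [0.4937, 0.1605, 0.24]
tcp_rot: [-0.399, 3.033, 0.023]
wrist_force: [-0.6, -0.9, -1.9]
width: 0.795
grip_force: 90.9
```

```bash
python3 - <<'E'
from h import *
s=st()
path([([.494,.160,.25],15,135),([.492,.159,.235],15,176)],.018,5,da=7)
c=read_camera("scene")[:,:,::-1];t=read_camera("top")[:,:,::-1]
f=lambda im,x,y:np.clip(cv2.resize(im[y:y+120,x:x+160],None,fx=2.5,fy=2.5,interpolation=2).astype(float)*1.8,0,255).astype(np.uint8)
cv2.imwrite("pics/c7.png",np.hstack([f(c,330,80),f(t,145,170)]))
E
```

```text
t 11.97 p [0.4937 0.1605 0.24  ] F [-0.6 -0.9 -1.9] w 6.76 g 90.9 q [ 0.264 -0.089  1.987  0.004  1.161 -1.57 ] R [[-0.963, -0.259, 0.079], [-0.258, 0.966, 0.025], [-0.083, 0.004, -0.997]]
# from G [0.4923 0.1601 0.2579] yaw 15.0 e 85.2
# way [0.494 0.16  0.25 ] 8 rows
[5, 0.2, 0, 0.1, 0.2, 6.2, 0, 5, 0.2, 0, 0.1, 0, 6.2, 0, 5, 0.1, 0, 0.1, 0, 6.3, 0, 5, 0.2, 0, 0, 0, 6.2, 0, 5, 0.1, 0, 0.1, 0, 6.2, 0.0]
[5, 0.1, 0, 0.1, 0, 6.2, 0, 5, 0.2, -0.1, 0, 0, 6.2, 0, 5, 0.1, 0, 0.1, 0, 6.3, 0.0]
# way [0.492 0.159 0.235] 6 rows
[5, 0, 0, 0.2, 0, 6.8, 0, 5, 0.1, 0, 0.2, 0, 6.8, 0, 5, 0, 0, 0.1, 0, 6.9, 0, 5, 0, 0, 0.1, 0, 6.8, 0, 5, 0, 0, 0.1, 0, 6.8, 0.0]
[5, 0, 0, 0.1, 0, 6.9, 0.0]
# end [0.4746 0.1544 0.2341]
```

View pics/c7.png

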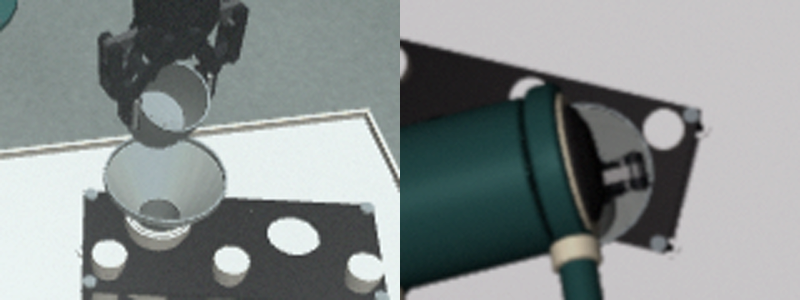

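The beaker hangs over the near part of the funnel mouth: beaker at (172,105) in the crop, funnel at (166,180). Pouring.

>>> move_arm(series=[5, 0.2, 0, 0.1, 0.2, 6.2, 0, 5, 0.2, 0, 0.1, 0, 6.2, 0, 5, 0.1, 0, 0.1, 0, 6.3, 0, 5, 0.2, 0, 0, 0, 6.2, 0, 5, 0.1, 0, 0.1, 0, 6.2, 0])

```text
time: 12.7
tool_pos: [0.487, 0.1574, 0.2374]
tcp_rot: [0.347, -2.661, 0.08]
wrist_force: [-0.1, 0.6, -2.4]
width: 0.794
grip_force: 91.0
```

>>> move_arm(series=[5, 0.1, 0, 0.1, 0, 5, 0, 5, 0.2, -0.1, 0, 0, 5, 0, 5, 0.1, 0, 0.1, 0, 5, 0, 5, 0, 0, 0.2, 0, 4, 0, 5, 0.1, 0, 0.2, 0, 4, 0])

```text
time: 13.32
tool_pos: [0.4797, 0.1544, 0.2347]
tcp_rot: [0.295, -2.265, 0.134]
wrist_force: [-0.6, -0.1, -1.8]
width: 0.796
grip_force: 91.0
```

>>> move_arm(series=[5, 0, 0, 0.1, 0, 4, 0, 5, 0, 0, 0.1, 0, 4, 0, 5, 0, 0, 0.1, 0, 4, 0, 5, 0, 0, 0.1, 0, 4, 0, 5, 0, 0, 0.1, 0, 4, 0])

```text
time: 13.95
tool_pos: [0.4755, 0.1534, 0.2319]
tcp_rot: [0.25, -1.919, 0.172]
wrist_force: [-0.5, -0.2, -1.3]
width: 0.797
grip_force: 91.0
```

>>> move_arm(series=[5, 0, 0, 0, 0, 6, 0, 5, 0, 0, 0, 0, 5, 0, 5, 0, 0, 0, 0, 4, 0, 5, 0, 0, 0, 0, 0, 0, 5, 0, 0, 0, 0, 0, 0])

```text
time: 14.58
tool_pos: [0.4752, 0.154, 0.2326]
tcp_rot: [0.218, -1.662, 0.195]
wrist_force: [0.9, 0.6, -1.0]
width: 0.794
grip_force: 91.1
```

```bash
python3 - <<'E'
from h import *
s=st()
path([],.018,5)
c=read_camera("scene")[:,:,::-1];t=read_camera("top")[:,:,::-1]
f=lambda im,x,y:np.clip(cv2.resize(im[y:y+120,x:x+160],None,fx=2.5,fy=2.5,interpolation=2).astype(float)*1.8,0,255).astype(np.uint8)
cv2.imwrite("pics/c8.png",np.hstack([f(c,330,80),f(t,145,170)]))
E
```

```text
t 14.57 p [0.4752 0.154  0.2326] F [ 0.9  0.6 -1. ] w 6.75 g 91.1 q [ 0.262  0.829  1.364  0.003  2.419 -1.569] R [[-0.097, -0.257, -0.961], [-0.027, 0.966, -0.256], [0.995, 0.001, -0.101]]
# from G [0.4925 0.1586 0.2344] yaw 14.9 e 174.2
# end [0.4752 0.154  0.2326]
```

View pics/c8.png

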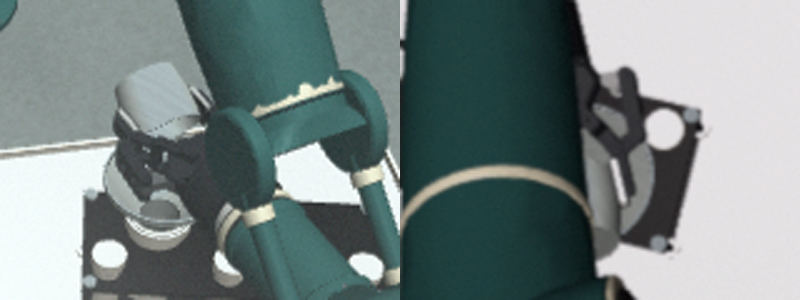

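The beaker is tilted 114° with its mouth over the funnel, and the wrist load has dropped by about the weight of the balls. I'll tip it back and return it to its place.

```bash
python3 - <<'E'
from h import *
path([([.494,.155,.265],15,85),([.60,-.10,.24],-10,60),([.664,-.236,.09],-21.6,60),([.664,-.236,.047],-21.6,60)],.018,5,da=10)
E
```

```text
# from G [0.4924 0.1589 0.2351] yaw 14.9 e 174.2
# way [0.494 0.155 0.265] 9 rows
[5, 0, 0, -0.1, 0, -9.9, 0.1, 5, 0, -0.1, -0.1, 0, -9.9, -0.1, 5, 0, 0, -0.2, 0, -9.9, 0, 5, 0, -0.1, -0.2, 0, -9.9, 0, 5, -0.1, 0, -0.3, 0.1, -9.9, 0.0]
[5, -0.1, -0.1, -0.3, 0, -9.9, 0, 5, -0.2, 0, -0.3, 0, -10, 0, 5, -0.2, -0.1, -0.4, 0, -9.9, 0, 5, -0.3, 0, -0.3, 0, -9.9, 0.0]
# way [ 0.6  -0.1   0.24] 6 rows
[5, -0.7, -4.6, 0.5, 0.5, -4.1, 4.1, 5, -1.0, -4.5, 0.5, 0.8, -4.2, 4.1, 5, -1.2, -4.5, 0.7, 1.1, -4.2, 4.1, 5, -1.6, -4.4, 0.9, 1.4, -4.1, 3.9, 5, -1.7, -4.2, 1.0, 1.7, -4.2, 3.8]
[5, -1.9, -4.1, 1.4, 1.9, -4.2, 3.7]
# way [ 0.664 -0.236  0.09 ] 5 rows
[5, 0, -2.5, 3.4, 1.2, 0, 2.0, 5, -0.1, -2.5, 3.5, 1.2, 0, 2.0, 5, -0.2, -2.3, 3.6, 1.1, 0, 2.0, 5, -0.2, -2.3, 3.6, 1.2, 0, 2.0, 5, -0.3, -2.2, 3.7, 1.1, 0, 2.0]
# way [ 0.664 -0.236  0.047] 1 rows
[5, 2.1, 0, 3.7, 0, 0, 0.0]
# end [ 0.6725 -0.2399  0.0315]
```

>>> move_arm(series=[5, 0, 0, -0.3, 0, -9.9, 0, 5, 0, -0.1, -0.3, 0, -9.9, 0, 5, 0, 0, -0.3, 0, -9.9, 0, 5, 0, -0.1, -0.2, 0, -9.9, 0, 5, -0.1, 0, -0.3, 0.1, -9.9, 0])

```text
time: 15.3
tool_pos: [0.4887, 0.1562, 0.2393]
tcp_rot: [0.333, -2.524, 0.103]
wrist_force: [0.3, 0.0, -1.5]
width: 0.795
grip_force: 90.9
```

>>> move_arm(series=[5, -0.1, -0.1, -0.3, 0, -9.9, 0, 5, -0.2, 0, -0.3, 0, -10, 0, 5, -0.2, -0.1, -0.4, 0, -9.9, 0, 5, -0.3, 0, -0.3, 0, -9.9, 0])

```text
time: 15.8
tool_pos: [0.5, 0.1571, 0.2498]
tcp_rot: [-0.399, 3.023, 0.018]
wrist_force: [0.1, -0.2, -1.3]
width: 0.791
grip_force: 90.9
```

>>> move_arm(series=[5, -0.7, -4.6, 0.5, 0.5, -4.1, 4.1, 5, -1.0, -4.5, 0.5, 0.8, -4.2, 4.1, 5, -1.2, -4.5, 0.7, 1.1, -4.2, 4.1, 5, -1.6, -4.4, 0.9, 1.4, -4.1, 3.9, 5, -1.7, -4.2, 1.0, 1.7, -4.2, 3.8])

```text
time: 16.42
tool_pos: [0.5941, -0.058, 0.2298]
tcp_rot: [0.14, 2.687, -0.034]
wrist_force: [0.6, 0.3, -2.4]
width: 0.788
grip_force: 90.9
```

>>> move_arm(series=[5, -1.9, -4.1, 1.4, 1.9, -4.2, 3.7, 5, 0, 0, 0, 0, 0, 0])

```text
time: 16.68
tool_pos: [0.6117, -0.1014, 0.2237]
tcp_rot: [0.232, 2.613, -0.063]
wrist_force: [-1.4, 1.3, -2.0]
width: 0.791
grip_force: 91.0
```

```bash
python3 - <<'E'
from h import *
st();path([([.664,-.236,.09],-21.6,60),([.664,-.236,.0455],-21.6,60)],.018,5,da=10)
for n in("scene","top"): cv2.imwrite(f"pics/{n}9.png",read_camera(n)[:,:,::-1])
# moved things: diff against first pictures around beakers M,S
for n,P in (("scene",{"M":(201,192),"S":(286,194),"jar":(316,262)}),("top",{"M":(446,274),"S":(347,251),"jar":(327,160)})):
    a=cv2.imread(f"pics/{n}0.png").astype(int);b=cv2.imread(f"pics/{n}9.png").astype(int)
    for k,(u,v) in P.items(): print(n,k,np.abs(a-b)[v-22:v+22,u-22:u+22].mean().round(2))
E
```

```text
t 16.68 p [ 0.6117 -0.1014  0.2237] F [-1.4  1.3 -2. ] w 6.72 g 91.0 q [-0.214 -0.12   2.129  0.031  0.613 -1.628] R [[-0.854, 0.176, 0.489], [0.153, 0.984, -0.088], [-0.497, -0.001, -0.868]]
# from G [ 0.6029 -0.0998  0.2393] yaw -10.2 e 60.2
# way [ 0.664 -0.236  0.09 ] 5 rows
[5, 0, -2.5, 3.4, 1.1, 0, 2.0, 5, 0, -2.4, 3.5, 1.1, -0.1, 2.0, 5, -0.2, -2.4, 3.5, 1.2, 0, 2.0, 5, -0.2, -2.3, 3.6, 1.1, -0.1, 2.0, 5, -0.3, -2.2, 3.6, 1.2, 0, 1.9]
# way [ 0.664 -0.236  0.046] 1 rows
[5, 2.2, 0, 3.9, 0, 0, 0.0]
# end [ 0.6728 -0.2398  0.0297]
scene M 3.26
scene S 19.04
scene jar 3.3
top M 10.28
top S 66.12
top jar 13.44
```

>>> move_arm(series=[5, 0, -2.5, 3.4, 1.1, 0, 2.0, 5, 0, -2.4, 3.5, 1.1, 0, 2.0, 5, -0.2, -2.4, 3.5, 1.2, 0, 2.0, 5, -0.2, -2.3, 3.6, 1.1, 0, 2.0, 5, -0.3, -2.2, 3.6, 1.2, 0, 1.9])

```text
time: 17.4
tool_pos: [0.6755, -0.237, 0.0753]
tcp_rot: [0.487, 2.58, -0.131]
wrist_force: [-0.3, 0.1, -2.0]
width: 0.789
grip_force: 91.1
```

>>> move_arm(series=[5, 1.0, 0, 1.8, 0, 0, 0, 5, 1.0, 0, 1.7, 0, 0, 0, 5, 0, 0, 0, 0, 0, 0, 5, 0, 0, 0, 0, 0, 0])

```text
time: 17.9
tool_pos: [0.6755, -0.237, 0.0362]
tcp_rot: [0.486, 2.579, -0.131]
wrist_force: [1.2, 0.4, -1.2]
width: 0.792
grip_force: 91.1
```

```bash
python3 - <<'E'
from h import *
st();path([([.664,-.236,.0455],-21.6,60)],.018,5,da=10)
E
```

```text
t 17.9 p [ 0.6755 -0.237   0.0362] F [ 1.2  0.4 -1.2] w 6.73 g 91.1 q [-0.372  0.307  2.07  -0.003  0.242 -1.567] R [[-0.807, 0.364, 0.465], [0.315, 0.931, -0.182], [-0.499, -0.001, -0.866]]
# from G [ 0.6672 -0.2337  0.0518] yaw -21.3 e 60.0
# way [ 0.664 -0.236  0.046] 1 rows
[5, 0.5, -0.3, 0.4, 0.1, 0, 0.2]
# end [ 0.6723 -0.2389  0.0302]
```

>>> move_arm(series=[5, 0.2, 0, 0.3, 0, 0, 0, 5, 0.1, 0, 0.2, 0, 0, 0, 5, 0, 0, 0, 0, 0, 0])

```text
time: 18.27
tool_pos: [0.6756, -0.2378, 0.0307]
tcp_rot: [0.487, 2.578, -0.131]
wrist_force: [-1.4, 1.7, 4.8]
width: 0.796
grip_force: 91.6
```

>>> move_arm(series=[7.2, 0, 0, 0, 0, 0, 0, 7.8, 0, 0, 0, 0, 0, 0, 8.5, 0, 0, 0, 0, 0, 0, 8.5, 0, 0, 0, 0, 0, 0, 8.5, 0, 0, 0, 0, 0, 0])

```text
time: 18.9
tool_pos: [0.6743, -0.2375, 0.0288]
tcp_rot: [0.488, 2.581, -0.131]
wrist_force: [-1.0, -0.6, -0.6]
width: 0.994
grip_force: 0.0
```

>>> move_arm(series=[8.5, 0, 0, -2.5, 0, 0, 0, 8.5, 0, 0, -5, 0, 0, 0, 8.5, 0, 0, -5, 0, 0, 0, 8.5, 0, 0, -5, 0, 0, 0, 8.5, 0, 0, 0, 0, 0, 0])

```text
time: 19.52
tool_pos: [0.595, -0.2062, 0.1866]
tcp_rot: [0.486, 2.572, -0.133]
wrist_force: [0.3, -0.6, 0.7]
width: 0.994
grip_force: 0.0
```

```bash
python3 - <<'E'
from h import *
st();path([([.50,-.25,.26],-38,75)],.018,8.5)
E
```

```text
t 19.52 p [ 0.595  -0.2062  0.1866] F [ 0.3 -0.6  0.7] w 8.45 g 0.0 q [-3.730e-01 -6.400e-02  2.156e+00 -2.000e-03  5.190e-01 -1.569e+00] R [[-0.803, 0.365, 0.471], [0.314, 0.931, -0.185], [-0.506, -0.001, -0.863]]
# from G [ 0.5865 -0.2028  0.2021] yaw -21.4 e 59.6
# way [ 0.5  -0.25  0.26] 3 rows
[8.5, 1.0, -2.6, -2.7, 2.6, 5.1, 4.9, 8.5, 1.0, -2.8, -2.6, 2.1, 5.2, 5.1, 8.5, 1.0, -2.9, -2.4, 1.7, 5.1, 5.3]
# end [ 0.5037 -0.2531  0.2432]
```

>>> move_arm(series=[8.5, 1.0, -2.6, -2.7, 2.6, 5.1, 4.9, 8.5, 1.0, -2.8, -2.6, 2.1, 5.2, 5.1, 8.5, 1.0, -2.9, -2.4, 1.7, 5.1, 5.3, 8.5, 0, 0, 0, 0, 0, 0, 8.5, 0, 0, 0, 0, 0, 0])

```text
time: 20.15
tool_pos: [0.5023, -0.2522, 0.236]
tcp_rot: [0.944, 2.745, -0.124]
wrist_force: [-0.5, -0.3, -0.2]
width: 0.994
grip_force: 0.0
```

```bash
cat >> h.py <<'E'
B={"L":(.035,.061,.030,[.664,-.236]),"M":(.028,.064,.0245,[.4545,-.332]),"S":(.022,.067,.020,[.502,-.112])}
def locate(views,r,z,x0,span=.05):
    """views: list of (name,image,cam). best rim centre (x,y) by gradient along the rim circle; returns xy, score"""
    th=np.linspace(0,2*np.pi,120,endpoint=False);gs=[]
    for n,im,c in views:
        g=cv2.GaussianBlur(cv2.cvtColor(np.ascontiguousarray(im),cv2.COLOR_BGR2GRAY).astype(np.float32),(0,0),1.0)
        gs.append((n,cv2.Sobel(g,5,1,0),cv2.Sobel(g,5,0,1),c))
    def sc(x,y):
        t=0
        for n,gx,gy,c in gs:
            p=proj(n,np.c_[x+r*np.cos(th),y+r*np.sin(th),0*th+z],c).astype(np.float32);d=np.roll(p,-1,0)-np.roll(p,1,0);nn=np.c_[d[:,1],-d[:,0]]/np.linalg.norm(d,axis=1)[:,None]
            a=cv2.remap(gx,p[:,:1],p[:,1:],1)[:,0];b=cv2.remap(gy,p[:,:1],p[:,1:],1)[:,0]
            t+=np.minimum(np.abs(a*nn[:,0]+b*nn[:,1]),60).mean()
        return t/len(gs)
    best=(0,x0)
    for st_,sp in ((.003,span),(.001,.003),(.0005,.001)):
        c=best[1] if best[0] else x0
        for dx in np.arange(-sp,sp+1e-9,st_):
            for dy in np.arange(-sp,sp+1e-9,st_):
                s=sc(c[0]+dx,c[1]+dy)
                if s>best[0]: best=(s,(c[0]+dx,c[1]+dy))
    return np.round(best[1],4),round(float(best[0]),1)
E
python3 - <<'E'
from h import *
import pickle
st(); W=cam("wrist"); im=read_camera("wrist")[:,:,::-1].copy();cv2.imwrite("pics/w10.png",im);pickle.dump(W,open("w10.pkl","wb"))
old=[("wrist",cv2.imread("pics/w5.png"),pickle.load(open("w5.pkl","rb")))]
t=read_camera("top")[:,:,::-1].copy();c=read_camera("scene")[:,:,::-1].copy();cv2.imwrite("pics/top10.png",t);cv2.imwrite("pics/scene10.png",c)
for k,(r,z,_,x0) in B.items():
    print(k,"old",locate(old,r,z,x0,.03),"old top",locate([("top",cv2.imread("pics/top0.png"),cam("top"))],r,z,x0,.03),"old scene",locate([("scene",cv2.imread("pics/scene0.png"),cam("scene"))],r,z,x0,.03))
    print("   new wrist",locate([("wrist",im,W)],r,z,x0),"top",locate([("top",t,cam("top"))],r,z,x0),"scene",locate([("scene",c,cam("scene"))],r,z,x0))
E
```

```text
t 20.15 p [ 0.5023 -0.2522  0.236 ] F [-0.5 -0.3 -0.2] w 8.45 g 0.0 q [-0.481 -0.102  2.024 -0.058  0.974 -1.362] R [[-0.764, 0.615, 0.194], [0.595, 0.788, -0.156], [-0.249, -0.003, -0.969]]
L old (array([ 0.668, -0.239]), 58.8) old top (array([ 0.664, -0.233]), 60.0) old scene (array([ 0.668, -0.236]), 57.5)
   new wrist (array([ 0.669, -0.235]), 53.5) top (array([ 0.668, -0.229]), 60.0) scene (array([ 0.672 , -0.2345]), 57.9)
M old (array([ 0.452, -0.337]), 58.7) old top (array([ 0.4515, -0.329 ]), 60.0) old scene (array([ 0.4545, -0.3355]), 50.4)
   new wrist (array([ 0.4515, -0.335 ]), 58.7) top (array([ 0.425 , -0.2795]), 23.5) scene (array([ 0.4545, -0.3355]), 51.0)
S old (array([ 0.499, -0.118]), 60.0) old top (array([ 0.499, -0.112]), 60.0) old scene (array([ 0.5035, -0.1135]), 50.3)
   new wrist (array([ 0.5015, -0.1125]), 58.6) top (array([ 0.5  , -0.111]), 60.0) scene (array([ 0.5035, -0.1135]), 50.5)
```

Nothing has moved; L now stands near (0.667,−0.2335). Next is the medium beaker, gripped near its rim and the fingertips so it can be lowered deep into L.

```bash
sed -i 's/np.minimum(np.abs(a\*nn\[:,0\]+b\*nn\[:,1\]),60)/np.minimum(np.abs(a*nn[:,0]+b*nn[:,1]),160)/' h.py; python3 - <<'E'
from h import *
import pickle
W=pickle.load(open("w10.pkl","rb"));im=cv2.imread("pics/w10.png")
r,z,_,x0=B["M"];print(locate([("wrist",im,W)],r,z,x0,.02),locate([("wrist",im,W),("scene",cv2.imread("pics/scene10.png"),cam("scene"))],r,z,x0,.02),locate([("top",cv2.imread("pics/top0.png"),cam("top"))],r,z,x0,.02))
G=np.array([.4525,-.333,.054]);zz=Rt(-38.5,61).apply([0,0,1])
path([(G-.08*zz,-38.5,61),(G,-38.5,61)],.010,8.5)
E
```

```text
(array([ 0.452, -0.335]), 129.2) (array([ 0.4525, -0.335 ]), 114.5) (array([ 0.452, -0.328]), 122.8)
# from G [ 0.5    -0.2501  0.2455] yaw -37.9 e 75.7
# way [ 0.422 -0.309  0.124] 4 rows
[8.5, 1.3, -2.3, 2.8, -0.2, -3.7, 0.2, 8.5, 1.5, -2.4, 2.7, 0.1, -3.6, 0.1, 8.5, 1.6, -2.4, 2.6, 0, -3.7, 0.1, 8.5, 1.8, -2.3, 2.5, 0.1, -3.7, 0.2]
# way [ 0.452 -0.333  0.054] 2 rows
[8.5, 0, 0, 4.0, 0, 0, 0, 8.5, 0, 0, 4.0, 0, 0, -0.0]
# end [ 0.4566 -0.3359  0.0449]
```

>>> move_arm(series=[8.5, 1.3, -2.3, 2.8, -0.2, -3.7, 0.2, 8.5, 1.5, -2.4, 2.7, 0.1, -3.6, 0.1, 8.5, 1.6, -2.4, 2.6, 0, -3.7, 0.1, 8.5, 1.8, -2.3, 2.5, 0.1, -3.7, 0.2, 8.5, 0, 0, 0, 0, 0, 0])

```text
time: 20.92
tool_pos: [0.4219, -0.3096, 0.1107]
tcp_rot: [0.882, 2.512, -0.223]
wrist_force: [-0.1, -0.7, -0.6]
width: 0.992
grip_force: 0.0
```

>>> move_arm(series=[8.5, 0, 0, 0, 0, 0, 0])

```text
time: 21.05
tool_pos: [0.428, -0.3132, 0.1178]
tcp_rot: [0.876, 2.501, -0.227]
wrist_force: [1.1, -0.5, 0.9]
width: 0.992
grip_force: 0.0
```

```bash
python3 - <<'E'
from h import *
st(); W=cam("wrist"); im=read_camera("wrist")[:,:,::-1].copy();cv2.imwrite("pics/w11.png",im)
r,z,_,x0=B["M"];print(locate([("wrist",im,W)],r,z,x0,.02))
path([([.4525,-.333,.054],-38.5,61)],.010,8.5)
E
```

```text
t 21.05 p [ 0.428  -0.3132  0.1178] F [ 1.1 -0.5  0.9] w 8.44 g 0.0 q [-0.682 -0.172  2.389  0.012  0.414 -1.589] R [[-0.682, 0.624, 0.383], [0.544, 0.782, -0.304], [-0.489, 0.001, -0.872]]
(array([ 0.452, -0.335]), 115.6)
# from G [ 0.4251 -0.3107  0.1277] yaw -38.6 e 60.6
# way [ 0.452 -0.333  0.054] 2 rows
[8.5, 0.3, 0, 4.1, 0, 0.2, 0, 8.5, 0.2, 0, 4.1, 0, 0.2, -0.1]
# end [ 0.4569 -0.3359  0.045 ]
```

>>> move_arm(series=[8.5, 0.3, -0.1, 4.1, 0, 0.2, 0, 8.5, 0.2, 0, 3.6, 0, 0.2, 0, 8.5, 0, 0, 0.5, 0, 0, 0, 8.5, 0, 0, 0, 0, 0, 0])

```text
time: 21.6
tool_pos: [0.4556, -0.3363, 0.0441]
tcp_rot: [0.877, 2.508, -0.225]
wrist_force: [-0.8, -0.4, 0.7]
width: 0.992
grip_force: 0.0
```

>>> move_arm(series=[6.2, 0, 0, 0, 0, 0, 0, 5, 0, 0, 0, 0, 0, 0, 4, 0, 0, 0, 0, 0, 0, 4, 0, 0, 0, 0, 0, 0, 4, 0, 0, 0, 0, 0, 0])

```text
time: 22.22
tool_pos: [0.4556, -0.337, 0.0454]
tcp_rot: [0.878, 2.504, -0.227]
wrist_force: [-1.3, 1.5, 8.4]
width: 0.64
grip_force: 84.9
```

```bash
python3 - <<'E'
from h import *
st()
path([([.4525,-.333,.12],-38.5,61),([.53,-.13,.26],-14,61),([.496,.160,.255],15,87)],.010,4)
E
```

```text
t 22.23 p [ 0.4556 -0.337   0.0454] F [-1.3  1.5  8.4] w 5.44 g 84.9 q [-0.684  0.044  2.363  0.025  0.227 -1.604] R [[-0.683, 0.624, 0.38], [0.546, 0.781, -0.303], [-0.486, 0.001, -0.874]]
# from G [ 0.4518 -0.334   0.0541] yaw -38.6 e 60.9
# way [ 0.452 -0.333  0.12 ] 2 rows
[4, -1.6, 0.1, -2.9, 0, 0, -0.1, 4, -1.6, 0, -2.9, 0, 0.1, -0.0]
# way [ 0.53 -0.13  0.26] 6 rows
[4, -0.2, 3.5, -2.5, -2.0, 0, -3.6, 4, -0.4, 3.6, -2.5, -2.0, 0, -3.6, 4, -0.6, 3.6, -2.3, -2.0, 0, -3.5, 4, -0.8, 3.6, -2.2, -1.9, 0, -3.6, 4, -1.1, 3.7, -2.1, -2.0, 0, -3.6]
[4, -1.2, 3.6, -2.0, -2.0, 0, -3.6]
# way [0.496 0.16  0.255] 6 rows
[4, 1.6, 4.6, -0.7, -2.2, 4.3, -4.3, 4, 1.3, 4.7, -0.5, -1.8, 4.3, -4.4, 4, 1.0, 4.8, -0.3, -1.5, 4.4, -4.6, 4, 0.6, 4.9, 0, -1.2, 4.3, -4.7, 4, 0.2, 4.9, 0, -0.8, 4.3, -4.8]
[4, -0.2, 4.8, 0.1, -0.4, 4.4, -4.8]
# end [0.4962 0.16   0.2455]
```

>>> move_arm(series=[4, -1.6, 0.1, -2.9, 0, 0, -0.1, 4, -1.6, 0, -2.9, 0, 0.1, 0, 4, -0.2, 3.5, -2.5, -2.0, 0, -3.6, 4, -0.4, 3.6, -2.5, -2.0, 0, -3.6, 4, -0.6, 3.6, -2.3, -2.0, 0, -3.5])

```text
time: 22.85
tool_pos: [0.4941, -0.2314, 0.1789]
tcp_rot: [0.6, 2.582, -0.15]
wrist_force: [0.4, -0.0, -1.6]
width: 0.634
grip_force: 85.3
```

>>> move_arm(series=[4, -0.8, 3.6, -2.2, -1.9, 0, -3.6, 4, -1.1, 3.7, -2.1, -2.0, 0, -3.6, 4, -1.2, 3.6, -2.0, -2.0, 0, -3.6, 4, 1.6, 4.6, -0.7, -2.2, 4.3, -4.3, 4, 1.3, 4.7, -0.5, -1.8, 4.3, -4.4])

```text
time: 23.48
tool_pos: [0.5199, -0.032, 0.247]
tcp_rot: [0.104, 2.791, -0.015]
wrist_force: [0.4, 0.0, -2.3]
width: 0.636
grip_force: 85.3
```

>>> move_arm(series=[4, 1.0, 4.8, -0.3, -1.5, 4.4, -4.6, 4, 0.6, 4.9, 0, -1.2, 4.3, -4.7, 4, 0.2, 4.9, 0, -0.8, 4.3, -4.8, 4, -0.2, 4.8, 0.1, -0.4, 4.4, -4.8, 4, 0, 0, 0, 0, 0, 0])

```text
time: 24.1
tool_pos: [0.495, 0.1634, 0.2436]
tcp_rot: [-0.411, 3.068, 0.017]
wrist_force: [0.1, -0.4, -1.8]
width: 0.634
grip_force: 85.4
```

>>> move_arm(series=[4, 0, 0, 0, 0, 0, 0, 4, 0, 0, 0, 0, 0, 0])

```text
time: 24.35
tool_pos: [0.4949, 0.1594, 0.244]
tcp_rot: [-0.401, 3.068, 0.015]
wrist_force: [-0.1, -0.2, -1.4]
width: 0.635
grip_force: 85.4
```

```bash
python3 - <<'E'
from h import *
st()
path([([.496,.160,.245],15,132),([.494,.159,.228],15,178)],.010,4,da=7)
E
```

```text
t 24.35 p [0.4949 0.1594 0.244 ] F [-0.1 -0.2 -1.4] w 5.4 g 85.4 q [ 0.262 -0.067  1.957  0.004  1.203 -1.571] R [[-0.965, -0.257, 0.046], [-0.257, 0.966, 0.016], [-0.048, 0.003, -0.999]]
# from G [0.4945 0.1593 0.254 ] yaw 14.9 e 87.2
# way [0.496 0.16  0.245] 7 rows
[4, 0.1, 0, 0.1, 0.2, 6.4, 0, 4, 0.1, 0, 0.1, 0, 6.4, 0, 4, 0, 0, 0.2, 0, 6.4, 0, 4, 0.1, 0, 0.1, 0, 6.4, 0, 4, 0, 0, 0.1, 0, 6.4, -0.1]
[4, 0.1, 0, 0.1, 0, 6.4, 0, 4, 0, 0, 0, 0, 6.4, 0.0]
# way [0.494 0.159 0.228] 7 rows
[4, 0, 0, 0.2, 0, 6.5, 0, 4, -0.1, 0, 0.2, 0, 6.6, 0, 4, -0.1, 0, 0.2, 0, 6.6, 0, 4, 0, 0, 0.1, 0, 6.6, 0, 4, -0.1, 0, 0.1, 0, 6.5, 0.0]
[4, -0.2, 0, 0.1, 0, 6.6, 0, 4, -0.1, 0, 0.1, 0, 6.6, 0.0]
# end [0.484  0.1565 0.2274]
```

>>> move_arm(series=[4, 0.1, 0, 0.1, 0.2, 6.4, 0, 4, 0.1, 0, 0.1, 0, 6.4, 0, 4, 0, 0, 0.2, 0, 6.4, 0, 4, 0.1, 0, 0.1, 0, 6.4, 0, 4, 0, 0, 0.1, 0, 6.4, 0])

```text
time: 24.98
tool_pos: [0.4921, 0.1583, 0.2393]
tcp_rot: [0.341, -2.611, 0.089]
wrist_force: [0.2, 0.2, -2.0]
width: 0.637
grip_force: 85.4
```

>>> move_arm(series=[4, 0.1, 0, 0.1, 0, 5, 0, 4, 0, 0, 0.1, 0, 4, 0, 4, 0, 0, 0.2, 0, 4, 0, 4, -0.1, 0, 0.2, 0, 4, 0, 4, 0, 0, 0.1, 0, 4, 0])

```text
time: 25.6
tool_pos: [0.4877, 0.1572, 0.233]
tcp_rot: [0.294, -2.25, 0.137]
wrist_force: [-1.2, 1.0, -1.6]
width: 0.64
grip_force: 85.4
```

>>> move_arm(series=[4, -0.1, 0, 0.1, 0, 4, 0, 4, -0.1, 0, 0.1, 0, 4, 0, 4, 0, 0, 0.1, 0, 4, 0, 4, -0.1, 0, 0.1, 0, 4, 0, 4, -0.1, 0, 0.1, 0, 4, 0])

```text
time: 26.22
tool_pos: [0.4857, 0.1566, 0.2269]
tcp_rot: [0.249, -1.904, 0.174]
wrist_force: [0.5, -0.4, -2.5]
width: 0.64
grip_force: 85.5
```

>>> move_arm(series=[4, 0, 0, 0, 0, 5, 0, 4, -0.1, 0, 0.1, 0, 5, 0, 4, 0, 0, 0, 0, 5, 0, 4, 0, 0, 0, 0, 5, 0, 4, 0, 0, 0, 0, 0, 0])

```text
time: 26.85
tool_pos: [0.4842, 0.1564, 0.2239]
tcp_rot: [0.203, -1.556, 0.204]
wrist_force: [-0.3, -0.4, -1.1]
width: 0.635
grip_force: 85.5
```

>>> move_arm(series=[4, 0, 0, 0, 0, 0, 0, 4, 0, 0, 0, 0, 0, 0, 4, 0, 0, 0, 0, 0, 0, 4, 0, 0, 0, 0, 0, 0])

```text
time: 27.35
tool_pos: [0.4845, 0.1578, 0.2263]
tcp_rot: [0.206, -1.559, 0.206]
wrist_force: [0.1, -0.6, -0.1]
width: 0.642
grip_force: 85.6
```

```bash
python3 - <<'E'
from h import *
st()
F=[read_state()["wrist_force"][2]]
path([([.494,.155,.262],15,87),([.60,-.10,.26],-10,65),([.667,-.2335,.14],-21.6,62)],.010,4,da=10)
c=read_camera("scene")[:,:,::-1];cv2.imwrite("pics/scene12.png",c)
t=read_camera("top")[:,:,::-1].copy()
r,z,_,x0=B["L"]
for n,i in (("scene",c),("top",t)): print(n,locate([(n,i,cam(n))],r,z,[.667,-.2335],.06))
for n,i in (("scene",c),("top",t)): print(n,locate([(n,i,cam(n))],.022,.067,[.502,-.112],.06))
E
```

```text
t 27.35 p [0.4845 0.1578 0.2263] F [ 0.1 -0.6 -0.1] w 5.45 g 85.6 q [ 0.264  0.897  1.328  0.004  2.49  -1.568] R [[0.002, -0.259, -0.966], [0.0, 0.966, -0.259], [1.0, 0.0, 0.002]]
# from G [0.4942 0.1604 0.2263] yaw 15.0 e -179.9
# way [0.494 0.155 0.262] 27 rows
[4, 0.3, 0, 0, 0, 9.9, 0, 4, 0.3, 0, 0, 0, 9.9, 0, 4, 0.3, -0.1, 0, 0, 9.9, 0, 4, 0.3, 0, 0.1, 0, 9.8, 0, 4, 0.2, 0, 0.1, 0, 9.9, 0.0]
[4, 0.3, 0, 0.1, 0, 9.9, 0, 4, 0.2, 0, 0.1, 0, 9.9, 0, 4, 0.3, -0.1, 0.1, 0, 9.9, 0, 4, 0.2, 0, 0.1, 0, 9.9, 0, 4, 0.1, 0, 0.1, 0, 9.8, -0.0]
[4, 0.2, 0, 0.1, 0, 9.9, 0, 4, 0.1, 0, 0.1, 0, 9.9, 0, 4, 0.1, 0, 0.1, 0, 9.9, 0, 4, 0.1, -0.1, 0.1, 0, 9.9, 0, 4, 0, 0, 0.1, 0, 9.9, -0.0]
[4, 0.1, 0, 0, 0, 9.8, 0, 4, 0, 0, 0.1, 0, 9.9, 0, 4, 0.1, 0, 0, 0, 9.9, 0, 4, 0, -0.1, -0.1, 0, 9.9, 0, 4, 0.1, 0, 0, 0, 9.9, -0.0]
[4, 0, 0, -0.1, 0, 9.9, 0, 4, 0.1, 0, 0, 0, 9.9, 0, 4, 0, 0, -0.1, 0, 9.8, 0, 4, 0.1, -0.1, -0.1, 0, 9.9, 0, 4, 0.1, 0, -0.2, 0, 9.9, 0.0]
[4, 0.2, 0, -0.1, 0, 9.9, 0, 4, 0.1, 0, -0.2, 0, 9.9, 0.0]
# way [ 0.6  -0.1   0.26] 6 rows
[4, -0.7, -4.6, 0.1, 0.4, -3.7, 4.2, 4, -1.0, -4.5, 0.1, 0.6, -3.7, 4.1, 4, -1.2, -4.5, 0.3, 0.9, -3.6, 4.1, 4, -1.6, -4.3, 0.4, 1.1, -3.7, 4.0, 4, -1.9, -4.2, 0.6, 1.4, -3.6, 3.9]
[4, -2.1, -4.1, 0.8, 1.6, -3.7, 3.8]
# way [ 0.667 -0.234  0.14 ] 4 rows
[4, -0.7, -3.0, 3.7, 1.3, -0.8, 2.7, 4, -0.9, -2.9, 3.7, 1.2, -0.7, 2.6, 4, -0.9, -2.8, 3.9, 1.4, -0.8, 2.5, 4, -1.0, -2.6, 3.8, 1.3, -0.7, 2.6]
# end [ 0.6712 -0.2348  0.1314]
scene (array([ 0.6725, -0.235 ]), 121.1)
top (array([ 0.6675, -0.231 ]), 150.1)
scene (array([ 0.504 , -0.1135]), 112.8)
top (array([ 0.4995, -0.11  ]), 143.9)
```

```bash
sed -i 's/e0=np.degrees(np.arctan2(-z\[2\],-x\[2\]))/e0=np.degrees(np.arctan2(-z[2],-x[2]))%360/' h.py; python3 - <<'E'
from h import *
path([([.494,.155,.262],15,87)],.010,4,da=10)
E
```

```text
# from G [0.4941 0.1604 0.226 ] yaw 15.0 e 180.2
# way [0.494 0.155 0.262] 10 rows
[4, 0.2, -0.1, 0, 0, -9.3, 0, 4, 0.2, 0, -0.1, 0, -9.3, 0, 4, 0.2, -0.1, -0.1, 0, -9.4, 0, 4, 0.2, 0, -0.1, 0, -9.3, 0, 4, 0.1, -0.1, -0.2, 0, -9.3, 0.0]
[4, 0.1, 0, -0.3, 0, -9.3, 0, 4, 0, -0.1, -0.3, 0, -9.3, 0, 4, 0, 0, -0.3, 0, -9.3, 0, 4, 0, -0.1, -0.4, 0, -9.4, 0, 4, -0.1, 0, -0.4, 0, -9.3, 0.0]
# end [0.4942 0.1552 0.2524]
```

>>> move_arm(series=[4, 0.4, -0.1, 0, 0, -9.3, 0, 4, 0.3, 0, -0.1, 0, -9.3, 0, 4, 0.3, -0.1, -0.1, 0, -9.4, 0, 4, 0.2, 0, -0.1, 0, -9.3, 0, 4, 0.1, -0.1, -0.2, 0, -9.3, 0])

```text
time: 28.08
tool_pos: [0.487, 0.1553, 0.241]
tcp_rot: [0.312, -2.369, 0.124]
wrist_force: [-0.4, -0.1, -2.0]
width: 0.637
grip_force: 85.4
```

>>> move_arm(series=[4, 0.1, 0, -0.3, 0, -9.3, 0, 4, 0, -0.1, -0.3, 0, -9.3, 0, 4, 0, 0, -0.3, 0, -9.3, 0, 4, 0, -0.1, -0.4, 0, -9.4, 0, 4, -0.1, 0, -0.4, 0, -9.3, 0])

```text
time: 28.7
tool_pos: [0.4934, 0.1549, 0.2571]
tcp_rot: [-0.403, 3.058, 0.012]
wrist_force: [0.2, 0.4, -0.7]
width: 0.636
grip_force: 85.4
```

>>> move_arm(series=[4, -0.7, -4.6, 0.1, 0.4, -3.7, 4.2, 4, -1.0, -4.5, 0.1, 0.6, -3.7, 4.1, 4, -1.2, -4.5, 0.3, 0.9, -3.6, 4.1, 4, -1.6, -4.3, 0.4, 1.1, -3.7, 4.0, 4, -1.9, -4.2, 0.6, 1.4, -3.6, 3.9])

```text
time: 29.32
tool_pos: [0.5845, -0.0594, 0.2547]
tcp_rot: [0.145, 2.766, -0.027]
wrist_force: [-0.7, 0.7, -1.1]
width: 0.636
grip_force: 85.4
```

>>> move_arm(series=[4, -2.1, -4.1, 0.8, 1.6, -3.7, 3.8, 4, 0, -3.0, 1.0, 1.3, -0.8, 2.7, 4, 0, -2.9, 1.0, 1.2, -0.7, 2.6, 4, 0, 0, 0, 0, 0, 0, 4, 0, 0, 0, 0, 0, 0])

```text
time: 29.95
tool_pos: [0.5997, -0.1602, 0.237]
tcp_rot: [0.369, 2.658, -0.085]
wrist_force: [0.1, -0.1, -1.2]
width: 0.637
grip_force: 85.5
```

```bash
python3 - <<'E'
from h import *
s=st(); W=cam("wrist"); im=read_camera("wrist")[:,:,::-1].copy();cv2.imwrite("pics/w13.png",im)
r,z,_,x0=B["L"];print(locate([("wrist",im,W)],r,z,[.667,-.2335],.02))
t=read_camera("top")[:,:,::-1];c=read_camera("scene")[:,:,::-1].copy();cv2.imwrite("pics/scene13.png",c);cv2.imwrite("pics/top13.png",t)
print(locate([("scene",c,cam("scene"))],r,z,[.667,-.2335],.02))
path([([.667,-.234,.14],-21.6,61),([.667,-.234,.092],-21.6,61)],.010,4)
E
```

```text
t 29.95 p [ 0.5997 -0.1602  0.237 ] F [ 0.1 -0.1 -1.2] w 5.41 g 85.5 q [-0.31  -0.104  2.071  0.025  0.713 -1.62 ] R [[-0.861, 0.272, 0.429], [0.245, 0.962, -0.12], [-0.445, 0.002, -0.895]]
(array([ 0.671 , -0.2355]), 98.9)
(array([ 0.6725, -0.235 ]), 118.1)
# from G [ 0.5961 -0.1586  0.2466] yaw -15.7 e 63.5
# way [ 0.667 -0.234  0.14 ] 3 rows
[4, -1.1, -1.8, 4.5, 0.9, -0.8, 1.7, 4, -1.0, -1.7, 4.5, 1.0, -0.9, 1.7, 4, -1.1, -1.6, 4.6, 0.9, -0.8, 1.7]
# way [ 0.667 -0.234  0.092] 1 rows
[4, 2.4, 0, 4.2, 0, 0, 0.0]
# end [ 0.671  -0.2358  0.0832]
```

>>> move_arm(series=[4, -1.1, -1.8, 4.5, 0.9, -0.8, 1.7, 4, -1.1, -1.7, 4.5, 1.0, -0.9, 1.7, 4, -1.2, -1.6, 4.6, 0.9, -0.8, 1.7, 4, 0, 0, 0, 0, 0, 0, 4, 0, 0, 0, 0, 0, 0])

```text
time: 30.72
tool_pos: [0.6732, -0.2369, 0.1322]
tcp_rot: [0.495, 2.595, -0.129]
wrist_force: [-0.7, -0.8, -1.0]
width: 0.638
grip_force: 85.5
```

```bash
python3 - <<'E'
from h import *
st();path([([.670,-.234,.14],-21.6,61),([.670,-.234,.085],-21.6,61)],.010,4)
c=read_camera("scene")[:,:,::-1].copy();cam_=cam("scene")
# beaker M rim in hand: rim z = G z + .010
print("M rim in hand",[ (zz,locate([("scene",c,cam_)],.028,zz,[.670,-.234],.02)) for zz in (.145,.150,.155)])
cv2.imwrite("pics/c14.png",np.clip(cv2.resize(c[180:300,170:330],None,fx=3.5,fy=3.5,interpolation=2).astype(float)*1.6,0,255).astype(np.uint8))
E
```

```text
t 30.73 p [ 0.6732 -0.2369  0.1322] F [-0.7 -0.8 -1. ] w 5.42 g 85.5 q [-0.372  0.17   2.015 -0.006  0.451 -1.561] R [[-0.813, 0.368, 0.451], [0.322, 0.93, -0.179], [-0.485, -0.001, -0.875]]
# from G [ 0.6687 -0.2351  0.1409] yaw -21.6 e 61.0
# way [ 0.67  -0.234  0.14 ] 1 rows
[4, 0, 0.2, 0.1, 0, 0, 0.0]
# way [ 0.67  -0.234  0.085] 2 rows
[4, 1.3, 0, 2.4, 0, 0, 0, 4, 1.3, 0, 2.4, 0, 0, 0.0]
# end [ 0.6748 -0.2354  0.0767]
M rim in hand [(0.145, (array([ 0.67 , -0.238]), 79.2)), (0.15, (array([ 0.673 , -0.2375]), 79.2)), (0.155, (array([ 0.6765, -0.2375]), 79.1))]
```

View pics/c14.png

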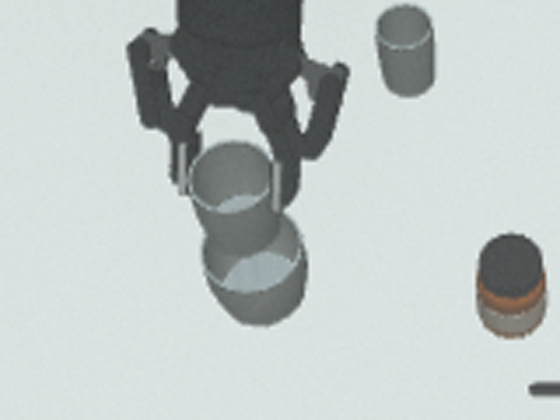

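The scene view shows M upright over L at (233,176), L at (253,250), both visibly empty, and M about 2.5 mm off in y. I'll correct that and lower it.

>>> move_arm(series=[4, 0.1, 0.2, 0, 0, 0, 0, 4, 1.0, 0, 1.8, 0, 0, 0, 4, 1.0, 0, 1.8, 0, 0, 0, 4, 0.6, 0, 1.1, 0, 0, 0, 4, 0, 0, 0, 0, 0, 0])

```text
time: 31.4
tool_pos: [0.6721, -0.2349, 0.0772]
tcp_rot: [0.496, 2.596, -0.129]
wrist_force: [-1.2, -0.2, -1.2]
width: 0.641
grip_force: 85.5
```

```bash
python3 - <<'E'
from h import *
st();path([],.010,4)
E
```

```text
t 31.4 p [ 0.6721 -0.2349  0.0772] F [-1.2 -0.2 -1.2] w 5.45 g 85.5 q [-0.369  0.242  2.049 -0.014  0.346 -1.551] R [[-0.814, 0.369, 0.45], [0.322, 0.93, -0.179], [-0.484, -0.001, -0.875]]
# from G [ 0.6676 -0.2331  0.086 ] yaw -21.6 e 61.1
# end [ 0.6721 -0.2349  0.0772]
```

>>> move_arm(series=[6.5, 0, 0, 0, 0, 0, 0, 7.5, 0, 0, 0, 0, 0, 0, 8.5, 0, 0, 0, 0, 0, 0, 8.5, 0, 0, 0, 0, 0, 0, 8.5, 0, 0, -3, 0, 0, 0])

```text
time: 32.02
tool_pos: [0.6578, -0.2296, 0.1015]
tcp_rot: [0.497, 2.599, -0.128]
wrist_force: [-0.3, 0.1, -1.0]
width: 0.997
grip_force: 0.0
```

>>> move_arm(series=[8.5, 0, 0, -5, 0, 0, 0, 8.5, 0, 0, -5, 0, 0, 0, 8.5, 0, 0, 0, 0, 0, 0, 8.5, 0, 0, 0, 0, 0, 0])

```text
time: 32.52
tool_pos: [0.6141, -0.212, 0.1916]
tcp_rot: [0.496, 2.594, -0.129]
wrist_force: [-0.4, 0.2, -0.9]
width: 1.0
grip_force: 0.0
```

```bash
python3 - <<'E'
from h import *
st()
W=cam("wrist"); im=read_camera("wrist")[:,:,::-1].copy();cv2.imwrite("pics/w15.png",im)
c=read_camera("scene")[:,:,::-1].copy();cv2.imwrite("pics/scene15.png",c)
for z in (.067,.075,.085,.095): print(z,locate([("scene",c,cam("scene"))],.028,z,[.670,-.235],.012),locate([("wrist",im,W)],.028,z,[.670,-.235],.012))
print("L",locate([("scene",c,cam("scene"))],.035,.061,[.670,-.235],.02))
print("S",locate([("scene",c,cam("scene"))],.022,.067,[.502,-.112],.06),locate([("wrist",im,W)],.022,.067,[.502,-.112],.05))
G=np.array([.501,-.112,.057]);zz=Rt(-15.4,62).apply([0,0,1])
path([(G+[0,0,.1]-.06*zz,-15.4,68)],.010,8.5)
cv2.imwrite("pics/c15.png",np.hstack([np.clip(cv2.resize(c[200:280,190:320],None,fx=3,fy=3,interpolation=2).astype(float)*1.6,0,255).astype(np.uint8),cv2.resize(im[150:390,120:520],(400,240))]))
E
```

```text
t 32.52 p [ 0.6141 -0.212   0.1916] F [-0.4  0.2 -0.9] w 8.5 g 0.0 q [-0.368 -0.02   2.096 -0.01   0.56  -1.554] R [[-0.813, 0.369, 0.451], [0.322, 0.93, -0.179], [-0.485, -0.001, -0.874]]
0.067 (array([ 0.671 , -0.2395]), 80.0) (array([ 0.6705, -0.2375]), 116.3)
0.075 (array([ 0.676 , -0.2385]), 81.0) (array([ 0.661, -0.235]), 114.2)
0.085 (array([ 0.682, -0.237]), 82.0) (array([ 0.654, -0.23 ]), 96.6)
0.095 (array([ 0.686, -0.233]), 75.8) (array([ 0.6545, -0.227 ]), 50.5)
L (array([ 0.6735, -0.235 ]), 97.0)
S (array([ 0.504 , -0.1135]), 111.4) (array([ 0.5545, -0.1625]), 0.9)
# from G [ 0.6089 -0.21    0.1983] yaw -21.6 e 61.2
# way [ 0.474 -0.105  0.21 ] 4 rows
[8.5, 3.5, 1.2, -2.2, -0.8, 1.7, -1.4, 8.5, 3.5, 1.4, -2.2, -0.7, 1.7, -1.4, 8.5, 3.6, 1.4, -2.0, -0.6, 1.7, -1.4, 8.5, 3.5, 1.5, -1.8, -0.6, 1.7, -1.4]
# end [ 0.4778 -0.1061  0.2005]
```

View pics/c15.png

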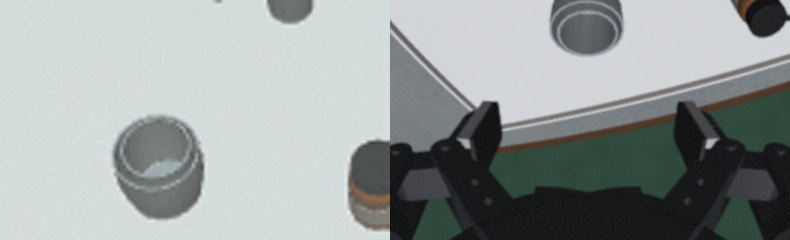

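M now stands in L, with concentric rims at (158,150) in the scene crop. Next is the small beaker.

>>> move_arm(series=[8.5, 3.5, 1.2, -2.2, -0.8, 1.7, -1.4, 8.5, 3.5, 1.4, -2.2, -0.7, 1.7, -1.4, 8.5, 3.6, 1.4, -2.0, -0.6, 1.7, -1.4, 8.5, 3.5, 1.5, -1.8, -0.6, 1.7, -1.4, 8.5, 0, 0, 0, 0, 0, 0])

```text
time: 33.25
tool_pos: [0.4768, -0.1052, 0.2001]
tcp_rot: [0.368, 2.735, -0.072]
wrist_force: [1.3, 0.2, 0.4]
width: 0.997
grip_force: 0.0
```

>>> move_arm(series=[8.5, 0, 0, 0, 0, 0, 0])

```text
time: 33.38
tool_pos: [0.4789, -0.1065, 0.2012]
tcp_rot: [0.37, 2.732, -0.073]
wrist_force: [-0.1, -0.3, -0.0]
width: 0.993
grip_force: 0.0
```

```bash
python3 - <<'E'
from h import *
st()
W=cam("wrist"); im=read_camera("wrist")[:,:,::-1].copy();cv2.imwrite("pics/w16.png",im)
print("S",locate([("wrist",im,W)],.022,.067,[.502,-.112],.05))
G=np.array([.502,-.112,.057]);zz=Rt(-15.4,62).apply([0,0,1])
path([(G-.07*zz,-15.4,62),(G,-15.4,62)],.010,8.5)
E
```

```text
t 33.38 p [ 0.4789 -0.1065  0.2012] F [-0.1 -0.3 -0. ] w 8.44 g 0.0 q [-2.690e-01 -3.150e-01  2.288e+00 -1.000e-03  7.820e-01 -1.571e+00] R [[-0.893, 0.266, 0.364], [0.246, 0.964, -0.101], [-0.377, -0.001, -0.926]]
S (array([ 0.5005, -0.113 ]), 118.0)
# from G [ 0.4754 -0.1057  0.2106] yaw -15.4 e 67.8
# way [ 0.47  -0.103  0.119] 2 rows
[8.5, 1.9, 0.1, 4.1, 0, -2.9, 0, 8.5, 2.2, 0, 4.1, 0, -2.9, -0.0]
# way [ 0.502 -0.112  0.057] 2 rows
[8.5, 0, 0, 3.5, 0, 0, 0, 8.5, 0, 0, 3.5, 0, 0, -0.0]
# end [ 0.5064 -0.1133  0.0479]
```

>>> move_arm(series=[8.5, 1.9, 0.1, 4.1, 0, -2.9, 0, 8.5, 2.2, 0, 4.1, 0, -2.9, 0, 8.5, 0, 0, 3.5, 0, 0, 0, 8.5, 0, 0, 3.5, 0, 0, 0, 8.5, 0, 0, 0, 0, 0, 0])

```text
time: 34.05
tool_pos: [0.5046, -0.113, 0.0447]
tcp_rot: [0.358, 2.639, -0.089]
wrist_force: [-0.5, -0.1, -0.5]
width: 0.995
grip_force: 0.0
```

>>> move_arm(series=[6, 0, 0, 0, 0, 0, 0, 5, 0, 0, 0, 0, 0, 0, 4, 0, 0, 0, 0, 0, 0, 3, 0, 0, 0, 0, 0, 0, 3, 0, 0, 0, 0, 0, 0])

```text
time: 34.67
tool_pos: [0.5075, -0.1134, 0.0507]
tcp_rot: [0.355, 2.628, -0.09]
wrist_force: [-2.8, -0.4, 7.5]
width: 0.489
grip_force: 80.2
```

>>> move_arm(series=[3, 0, 0, 0, 0, 0, 0])

```text
time: 34.8
tool_pos: [0.5075, -0.1134, 0.0507]
tcp_rot: [0.355, 2.628, -0.09]
wrist_force: [-2.6, -0.5, 6.4]
width: 0.492
grip_force: 80.2
```

```bash
python3 - <<'E'
from h import *
st()
path([([.502,-.112,.12],-15.4,62),([.50,0,.255],-2,66),([.496,.160,.258],15,87)],.010,3)
E
```

```text
t 34.8 p [ 0.5075 -0.1134  0.0507] F [-2.6 -0.5  6.4] w 4.18 g 80.2 q [-0.267 -0.056  2.442 -0.006  0.263 -1.563] R [[-0.849, 0.266, 0.456], [0.234, 0.964, -0.126], [-0.473, -0.001, -0.881]]
# from G [ 0.5029 -0.1121  0.0595] yaw -15.4 e 61.8
# way [ 0.502 -0.112  0.12 ] 2 rows
[3, -1.4, 0, -2.7, 0, 0.1, 0, 3, -1.4, 0, -2.7, 0, 0.1, 0.0]
# way [0.5   0.    0.255] 4 rows
[3, -0.8, 2.7, -3.3, -1.6, 1.0, -3.0, 3, -1.0, 2.7, -3.3, -1.5, 1.0, -3.0, 3, -1.0, 2.8, -3.3, -1.4, 1.0, -3.0, 3, -1.2, 2.8, -3.2, -1.4, 1.0, -3.0]
# way [0.496 0.16  0.258] 4 rows
[3, 0.3, 4.1, -0.1, -1.6, 5.3, -4.0, 3, 0, 4.0, -0.1, -1.1, 5.2, -4.1, 3, -0.2, 4.0, 0, -0.9, 5.3, -4.2, 3, -0.6, 3.9, 0, -0.4, 5.2, -4.2]
# end [0.4965 0.16   0.2484]
```

>>> move_arm(series=[3, -1.4, 0, -2.7, 0, 0.1, 0, 3, -1.4, 0, -2.7, 0, 0.1, 0, 3, -0.8, 2.7, -3.3, -1.6, 1.0, -3.0, 3, -1.0, 2.7, -3.3, -1.5, 1.0, -3.0, 3, -1.0, 2.8, -3.3, -1.4, 1.0, -3.0])

```text
time: 35.42
tool_pos: [0.5026, -0.0276, 0.2116]
tcp_rot: [0.125, 2.706, -0.027]
wrist_force: [0.5, -0.8, -0.0]
width: 0.489
grip_force: 81.3
```

>>> move_arm(series=[3, -1.2, 2.8, -3.2, -1.4, 1.0, -3.0, 3, 0.3, 4.1, -0.1, -1.6, 5.3, -4.0, 3, 0, 4.0, -0.1, -1.1, 5.2, -4.1, 3, -0.2, 4.0, 0, -0.9, 5.3, -4.2, 3, -0.6, 3.9, 0, -0.4, 5.2, -4.2])

```text
time: 36.05
tool_pos: [0.4954, 0.1612, 0.2473]
tcp_rot: [-0.408, 3.068, 0.013]
wrist_force: [0.2, 0.6, -0.5]
width: 0.491
grip_force: 81.3
```

>>> move_arm(series=[3, 0, 0, 0, 0, 0, 0, 3, 0, 0, 0, 0, 0, 0])

```text
time: 36.3
tool_pos: [0.4953, 0.1599, 0.2463]
tcp_rot: [-0.405, 3.067, 0.013]
wrist_force: [-1.8, -1.0, -0.1]
width: 0.486
grip_force: 81.3
```

```bash
python3 - <<'E'
from h import *
st()
path([([.496,.160,.248],15,132),([.494,.159,.228],15,177)],.010,3,da=6)
E
```

```text
t 36.3 p [0.4953 0.1599 0.2463] F [-1.8 -1.  -0.1] w 4.13 g 81.3 q [ 0.263 -0.068  1.954  0.002  1.206 -1.571] R [[-0.965, -0.259, 0.047], [-0.259, 0.966, 0.015], [-0.049, 0.002, -0.999]]
# from G [0.4948 0.1597 0.2563] yaw 15.0 e 87.2
# way [0.496 0.16  0.248] 8 rows
[3, 0.1, 0, 0.1, 0.1, 5.6, 0, 3, 0.1, 0, 0.1, 0, 5.6, 0, 3, 0, 0, 0.1, 0, 5.6, 0, 3, 0.1, 0, 0.1, 0, 5.6, 0, 3, 0, 0, 0.1, 0, 5.6, 0.0]
[3, 0.1, 0, 0.1, 0, 5.6, 0, 3, 0, 0, 0, 0, 5.6, 0, 3, 0, 0, 0.1, 0, 5.6, 0.0]
# way [0.494 0.159 0.228] 8 rows
[3, 0, 0, 0.2, 0, 5.6, 0, 3, -0.1, 0, 0.2, 0, 5.7, 0, 3, -0.1, 0, 0.2, 0, 5.6, 0, 3, -0.1, 0, 0.1, 0, 5.6, 0, 3, -0.1, 0, 0.1, 0, 5.6, 0.0]
[3, -0.1, 0, 0.2, 0, 5.7, 0, 3, -0.1, 0, 0, 0, 5.6, 0, 3, -0.2, -0.1, 0.1, 0, 5.6, 0.0]
# end [0.4844 0.1559 0.2273]
```

Tilt, hold, and tilt back, with the same motions as before.

>>> move_arm(series=[3, 0.1, 0, 0.1, 0.1, 7, 0, 3, 0.1, 0, 0.1, 0, 7, 0, 3, 0, 0, 0.1, 0, 7, 0, 3, 0.1, 0, 0.1, 0, 7, 0, 3, 0, 0, 0.1, 0, 7, 0])

```text
time: 36.92
tool_pos: [0.4921, 0.1577, 0.2429]
tcp_rot: [0.335, -2.56, 0.096]
wrist_force: [0.1, 0.8, 0.2]
width: 0.493
grip_force: 81.3
```

>>> move_arm(series=[3, 0, 0, 0.2, 0, 5, 0, 3, 0, 0, 0.2, 0, 5, 0, 3, 0, 0, 0.2, 0, 5, 0, 3, -0.1, 0, 0.2, 0, 5, 0, 3, -0.1, 0, 0.2, 0, 5, 0])

```text
time: 37.55
tool_pos: [0.4869, 0.1564, 0.2336]
tcp_rot: [0.279, -2.129, 0.151]
wrist_force: [0.2, 0.3, -0.6]
width: 0.493
grip_force: 81.3
```

>>> move_arm(series=[3, -0.1, 0, 0.1, 0, 6, 0, 3, -0.1, 0, 0.1, 0, 6, 0, 3, -0.1, 0, 0.1, 0, 6, 0, 3, -0.1, 0, 0, 0, 6, 0, 3, 0, 0, 0, 0, 6, 0])

```text
time: 38.17
tool_pos: [0.4859, 0.1561, 0.2285]
tcp_rot: [0.211, -1.609, 0.2]
wrist_force: [0.7, 0.8, -1.0]
width: 0.491
grip_force: 81.4
```

>>> move_arm(series=[3, 0, 0, 0, 0, 0, 0, 3, 0, 0, 0, 0, 0, 0, 3, 0, 0, 0, 0, 0, 0, 3, 0, 0, 0, 0, 0, 0, 3, 0, 0, 0, 0, 0, 0])

```text
time: 38.8
tool_pos: [0.4859, 0.1575, 0.2288]
tcp_rot: [0.213, -1.611, 0.201]
wrist_force: [-0.6, -0.4, -0.8]
width: 0.491
grip_force: 81.4
```

```bash
python3 - <<'E'
from h import *
st()
path([([.494,.155,.262],15,87),([.60,-.10,.26],-10,65),([.653,-.20,.23],-19,63)],.010,3,da=10)
E
```

```text
t 38.8 p [0.4859 0.1575 0.2288] F [-0.6 -0.4 -0.8] w 4.17 g 81.4 q [ 2.640e-01  8.740e-01  1.326e+00  2.000e-03  2.461e+00 -1.570e+00] R [[-0.049, -0.259, -0.965], [-0.014, 0.966, -0.259], [0.999, 0.001, -0.051]]
# from G [0.4956 0.1601 0.2293] yaw 15.0 e 177.1
# way [0.494 0.155 0.262] 10 rows
[3, 0.2, 0, 0, 0, -9.0, 0, 3, 0.1, -0.1, 0, 0, -9.0, 0, 3, 0.2, 0, -0.2, 0, -9.0, 0, 3, 0.1, -0.1, -0.1, 0, -9.0, 0, 3, 0.2, 0, -0.2, 0, -9.0, 0.0]
[3, 0, -0.1, -0.2, 0, -9.0, 0, 3, 0.1, 0, -0.3, 0, -9.1, 0, 3, 0, -0.1, -0.3, 0, -9.0, 0, 3, -0.1, 0, -0.3, 0, -9.0, 0, 3, -0.1, -0.1, -0.4, 0, -9.0, 0.0]
# way [ 0.6  -0.1   0.26] 6 rows
[3, -0.6, -4.5, 0.1, 0.4, -3.6, 4.2, 3, -1.0, -4.5, 0.1, 0.6, -3.7, 4.1, 3, -1.3, -4.5, 0.3, 0.9, -3.7, 4.1, 3, -1.6, -4.3, 0.4, 1.1, -3.6, 4.0, 3, -1.9, -4.2, 0.6, 1.4, -3.7, 3.9]
[3, -2.1, -4.1, 0.8, 1.7, -3.7, 3.8]
# way [ 0.653 -0.2    0.23 ] 3 rows
[3, -1.6, -3.0, 1.9, 1.2, -0.6, 2.7, 3, -1.9, -2.9, 2.0, 1.4, -0.7, 2.7, 3, -1.9, -2.7, 2.0, 1.3, -0.7, 2.7]
# end [ 0.6575 -0.2011  0.2217]
```

>>> move_arm(series=[3, 0.4, 0, 0, 0, -9.0, 0, 3, 0.4, -0.1, 0, 0, -9.0, 0, 3, 0.3, 0, -0.2, 0, -9.0, 0, 3, 0.1, -0.1, -0.1, 0, -9.0, 0, 3, 0.2, 0, -0.2, 0, -9.0, 0])

```text
time: 39.42
tool_pos: [0.4873, 0.1558, 0.2445]
tcp_rot: [0.316, -2.394, 0.12]
wrist_force: [-0.4, -0.1, -1.4]
width: 0.489
grip_force: 81.4
```

>>> move_arm(series=[3, 0, -0.1, -0.2, 0, -9.0, 0, 3, 0.1, 0, -0.3, 0, -9.1, 0, 3, 0, -0.1, -0.3, 0, -9.0, 0, 3, -0.1, 0, -0.3, 0, -9.0, 0, 3, -0.1, -0.1, -0.4, 0, -9.0, 0])

```text
time: 40.05
tool_pos: [0.4938, 0.1545, 0.2587]
tcp_rot: [-0.404, 3.059, 0.013]
wrist_force: [-0.1, 0.2, -0.4]
width: 0.486
grip_force: 81.3
```

>>> move_arm(series=[3, -0.6, -4.5, 0.1, 0.4, -3.6, 4.2, 3, -1.0, -4.5, 0.1, 0.6, -3.7, 4.1, 3, -1.3, -4.5, 0.3, 0.9, -3.7, 4.1, 3, -1.6, -4.3, 0.4, 1.1, -3.6, 4.0, 3, -1.9, -4.2, 0.6, 1.4, -3.7, 3.9])

```text
time: 40.67
tool_pos: [0.5848, -0.0591, 0.2566]
tcp_rot: [0.144, 2.766, -0.028]
wrist_force: [0.5, 0.6, -0.7]
width: 0.49
grip_force: 81.3
```

>>> move_arm(series=[3, -2.1, -4.1, 0.8, 1.7, -3.7, 3.8, 3, -1.6, -3.0, 1.9, 1.2, -0.6, 2.7, 3, -1.9, -2.9, 2.0, 1.4, -0.7, 2.7, 3, 0, 0, 0, 0, 0, 0, 3, 0, 0, 0, 0, 0, 0])

```text
time: 41.3
tool_pos: [0.6382, -0.1679, 0.2359]
tcp_rot: [0.373, 2.662, -0.089]
wrist_force: [-0.2, -0.4, -1.6]
width: 0.492
grip_force: 81.4
```

```bash
python3 - <<'E'
from h import *
st()
W=cam("wrist"); im=read_camera("wrist")[:,:,::-1].copy();cv2.imwrite("pics/w17.png",im)
c=read_camera("scene")[:,:,::-1].copy();cv2.imwrite("pics/scene17.png",c);t=read_camera("top")[:,:,::-1].copy()
for n,r,z in (("M",.028,.067),("L",.035,.061)): print(n,locate([("scene",c,cam("scene"))],r,z,[.670,-.235],.05),locate([("wrist",im,W)],r,z,[.670,-.235],.03),locate([("top",t,cam("top"))],r,z,[.670,-.235],.05))
path([([.670,-.236,.150],-21.6,61)],.010,3)
E
```

```text
t 41.3 p [ 0.6382 -0.1679  0.2359] F [-0.2 -0.4 -1.6] w 4.18 g 81.4 q [-0.299 -0.021  1.994  0.011  0.712 -1.598] R [[-0.863, 0.275, 0.423], [0.246, 0.961, -0.123], [-0.441, -0.002, -0.898]]
M (array([ 0.709, -0.228]), 96.7) (array([ 0.673 , -0.2315]), 122.6) (array([ 0.6755, -0.2385]), 80.9)
L (array([ 0.6735, -0.2345]), 97.1) (array([ 0.6705, -0.235 ]), 133.8) (array([ 0.671, -0.234]), 75.0)
# from G [ 0.6345 -0.1663  0.2458] yaw -15.9 e 63.7
# way [ 0.67  -0.236  0.15 ] 3 rows
[3, -0.2, -1.9, 3.7, 0.8, -0.9, 1.7, 3, -0.2, -1.9, 3.6, 0.8, -0.9, 1.7, 3, -0.2, -1.8, 3.7, 0.9, -0.9, 1.7]
# end [ 0.6745 -0.2379  0.1417]
```

>>> move_arm(series=[3, -0.2, -1.9, 3.7, 0.8, -0.9, 1.7, 3, -0.2, -1.9, 3.6, 0.8, -0.9, 1.7, 3, -0.2, -1.8, 3.7, 0.9, -0.9, 1.7, 3, 0, 0, 0, 0, 0, 0, 3, 0, 0, 0, 0, 0, 0])

```text
time: 42.08
tool_pos: [0.675, -0.2381, 0.1423]
tcp_rot: [0.495, 2.595, -0.127]
wrist_force: [0.1, 0.2, 0.2]
width: 0.489
grip_force: 81.3
```

```bash
python3 - <<'E'
from h import *
s=st();path([],.010,3)
W=cam("wrist"); im=read_camera("wrist")[:,:,::-1].copy();cv2.imwrite("pics/w18.png",im)
c=read_camera("scene")[:,:,::-1].copy();cv2.imwrite("pics/scene18.png",c)
zr=s["tool_pos"][2]+.0088+.0075
S=("scene",c,cam("scene"))
print("rim z",zr,"S in hand",locate([S],.022,zr,[.670,-.236],.015),"foot",locate([S],.020,zr-.064,[.670,-.236],.015))
# nest: joint template of all rims: outer L, outer M, inner M, with M offset free
import itertools
b=locate([S],.035,.061,[.670,-.235],.012);print("L",b)
for r,z in ((.028,.067),(.0255,.067)): print(r,locate([S],r,z,[.672,-.2355],.006),locate([("scene",cv2.imread("pics/scene15.png"),cam("scene"))],r,z,[.672,-.2355],.006),locate([("wrist",cv2.imread("pics/w17.png"),None)],r,z,[.67,-.235],.006) if 0 else '')
E
```

```text
t 42.08 p [ 0.675  -0.2381  0.1423] F [0.1 0.2 0.2] w 4.16 g 81.3 q [-3.730e-01  1.610e-01  2.003e+00 -2.000e-03  4.710e-01 -1.565e+00] R [[-0.813, 0.368, 0.451], [0.322, 0.93, -0.178], [-0.485, 0.001, -0.875]]
# from G [ 0.6705 -0.2364  0.1511] yaw -21.6 e 61.0
# end [ 0.675  -0.2381  0.1423]
rim z 0.15864508163770605 S in hand (array([ 0.667 , -0.2495]), 68.1) foot (array([ 0.689, -0.245]), 53.2)
L (array([ 0.6745, -0.2345]), 76.3)
0.028 (array([ 0.671 , -0.2395]), 56.0) (array([ 0.671 , -0.2395]), 80.0) 
0.0255 (array([ 0.675 , -0.2435]), 53.2) (array([ 0.672, -0.243]), 67.5)
```

>>> move_arm(series=[3, 0, 0.2, 0, 0, 0, 0, 3, 0.7, 0, 1.3, 0, 0, 0, 3, 0.7, 0, 1.3, 0, 0, 0, 3, 0.3, 0, 0.5, 0, 0, 0, 3, 0, 0, 0, 0, 0, 0])

```text
time: 42.8
tool_pos: [0.6745, -0.2366, 0.1039]
tcp_rot: [0.497, 2.598, -0.127]
wrist_force: [-0.2, 0.5, 0.3]
width: 0.489
grip_force: 81.3
```

```bash
python3 - <<'E'
from h import *
s=st();path([],.010,3)
W=cam("wrist"); im=read_camera("wrist")[:,:,::-1].copy()
c=read_camera("scene")[:,:,::-1].copy()
cv2.imwrite("pics/c19.png",np.hstack([np.clip(cv2.resize(c[195:285,195:295],None,fx=4,fy=4,interpolation=2).astype(float)*1.6,0,255).astype(np.uint8),cv2.resize(im[150:390,220:420],(300,360))]))
E
```

```text
t 42.8 p [ 0.6745 -0.2366  0.1039] F [-0.2  0.5  0.3] w 4.16 g 81.3 q [-0.371  0.21   2.027 -0.008  0.402 -1.557] R [[-0.814, 0.369, 0.448], [0.324, 0.929, -0.177], [-0.482, 0.001, -0.876]]
# from G [ 0.67   -0.2349  0.1126] yaw -21.7 e 61.2
# end [ 0.6745 -0.2366  0.1039]
```

View pics/c19.png

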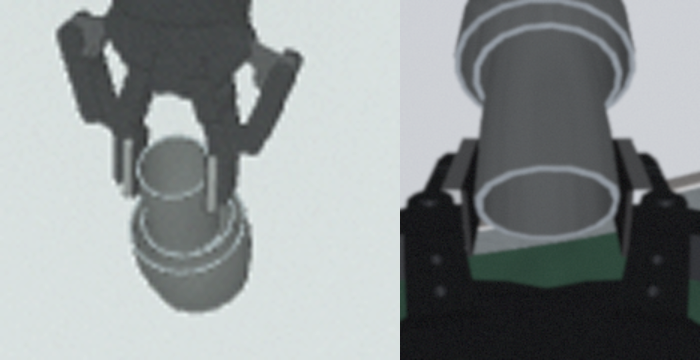

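S's foot is inside M's mouth, centred in both views. I'll lower it on and release.

>>> move_arm(series=[3, 0.5, 0, 0.9, 0, 0, 0, 3, 0.5, 0, 0.9, 0, 0, 0, 3, 0, 0, 0, 0, 0, 0, 3, 0, 0, 0, 0, 0, 0])

```text
time: 43.4
tool_pos: [0.6753, -0.2369, 0.085]
tcp_rot: [0.497, 2.596, -0.127]
wrist_force: [0.2, 0.5, -0.9]
width: 0.489
grip_force: 81.3
```

>>> move_arm(series=[5, 0, 0, 0, 0, 0, 0, 6, 0, 0, 0, 0, 0, 0, 8.5, 0, 0, 0, 0, 0, 0, 8.5, 0, 0, 0, 0, 0, 0, 8.5, 0, 0, -3, 0, 0, 0])

```text
time: 44.02
tool_pos: [0.6604, -0.2311, 0.1089]
tcp_rot: [0.498, 2.6, -0.126]
wrist_force: [-0.6, -0.7, -0.0]
width: 0.996
grip_force: 0.0
```

>>> move_arm(series=[8.5, 0, 0, -5, 0, 0, 0, 8.5, 0, 0, -5, 0, 0, 0, 8.5, 0, 0, -3, 0, 0, 0, 8.5, 0, 0, 0, 0, 0, 0, 8.5, 0, 0, 0, 0, 0, 0])

```text
time: 44.65
tool_pos: [0.6031, -0.2083, 0.2243]
tcp_rot: [0.497, 2.596, -0.127]
wrist_force: [0.8, 0.1, -0.5]
width: 0.997
grip_force: 0.0
```

```bash
python3 - <<'E'
from h import *
st()
W=cam("wrist"); im=read_camera("wrist")[:,:,::-1].copy();cv2.imwrite("pics/w20.png",im)
S=("wrist",im,W);c=read_camera("scene")[:,:,::-1].copy();cv2.imwrite("pics/scene20.png",c);C=("scene",c,cam("scene"))
print("L",locate([S],.035,.061,[.670,-.235],.02),locate([C],.035,.061,[.670,-.235],.02))
for z in (.067,.070,.073,.076,.080,.085,.09,.10): print(z,locate([S,C],.022,z,[.670,-.235],.01),locate([S],.022,z,[.670,-.235],.01))
s=plan([.4345,.166,.27],Rt(0.5),8.5)
E
```

```text
t 44.65 p [ 0.6031 -0.2083  0.2243] F [ 0.8  0.1 -0.5] w 8.47 g 0.0 q [-0.37  -0.076  2.084 -0.006  0.63  -1.558] R [[-0.814, 0.369, 0.449], [0.324, 0.929, -0.178], [-0.483, 0.001, -0.876]]
L (array([ 0.6705, -0.235 ]), 126.4) (array([ 0.6735, -0.2345]), 91.6)
0.067 (array([ 0.669 , -0.2455]), 67.4) (array([ 0.6775, -0.2345]), 96.2)
0.07 (array([ 0.669 , -0.2435]), 68.9) (array([ 0.6745, -0.233 ]), 97.2)
0.073 (array([ 0.669 , -0.2395]), 72.3) (array([ 0.6695, -0.239 ]), 96.8)
0.076 (array([ 0.669 , -0.2305]), 76.0) (array([ 0.667 , -0.2385]), 99.6)
0.08 (array([ 0.6675, -0.23  ]), 69.8) (array([ 0.663, -0.237]), 102.5)
0.085 (array([ 0.663, -0.227]), 55.9) (array([ 0.6585, -0.2355]), 104.2)
0.09 (array([ 0.6575, -0.224 ]), 51.5) (array([ 0.6575, -0.224 ]), 97.1)
0.1 (array([ 0.682 , -0.2365]), 32.4) (array([ 0.656 , -0.2255]), 46.6)
[8.5, 2.95, 3.57, -2.29, -0.7, 3.6, -2.7]
[8.5, 2.91, 3.74, -2.06, -0.7, 3.6, -2.7]
[8.5, 2.85, 3.9, -1.84, -0.7, 3.6, -2.7]
[8.5, 2.77, 4.05, -1.61, -0.7, 3.6, -2.7]
[8.5, 2.66, 4.2, -1.4, -0.7, 3.6, -2.7]
[8.5, 2.54, 4.33, -1.18, -0.7, 3.6, -2.7]
[8.5, 2.4, 4.46, -0.98, -0.7, 3.6, -2.7]
[8.5, 2.24, 4.59, -0.78, -0.7, 3.6, -2.7]
```

>>> move_arm(series=[8.5, 3.0, 3.6, -2.5, -0.7, 3.6, -2.7, 8.5, 2.9, 3.7, -2.3, -0.7, 3.6, -2.7, 8.5, 2.9, 3.9, -2.0, -0.7, 3.6, -2.7, 8.5, 2.8, 4.1, -1.6, -0.7, 3.6, -2.7, 8.5, 2.7, 4.2, -1.4, -0.7, 3.6, -2.7])

```text
time: 45.38
tool_pos: [0.4934, 0.0287, 0.2579]
tcp_rot: [0.197, 2.954, -0.051]
wrist_force: [1.1, 0.6, 0.9]
width: 1.0
grip_force: 0.0
```

>>> move_arm(series=[8.5, 2.5, 4.3, -1.2, -0.7, 3.6, -2.7, 8.5, 2.4, 4.5, -1.0, -0.7, 3.6, -2.7, 8.5, 2.2, 4.6, -0.8, -0.7, 3.6, -2.7, 8.5, 0, 0, 0, 0, 0, 0, 8.5, 0, 0, 0, 0, 0, 0])

```text
time: 46.0
tool_pos: [0.4321, 0.1675, 0.2765]
tcp_rot: [0.012, -3.136, -0.0]
wrist_force: [1.0, -0.3, -0.2]
width: 1.001
grip_force: 0.0
```

```bash
python3 - <<'E'
from h import *
st()
W=cam("wrist"); im=read_camera("wrist")[:,:,::-1].copy();cv2.imwrite("pics/w21.png",im);S=("wrist",im,W)
c=read_camera("scene")[:,:,::-1].copy();cv2.imwrite("pics/scene21.png",c);C=("scene",c,cam("scene"))
t=read_camera("top")[:,:,::-1].copy();cv2.imwrite("pics/top21.png",t)
print("rim",locate([S],.06,.173,[.5135,.166],.02),locate([C],.06,.173,[.5135,.166],.02),"earlier",locate([("scene",cv2.imread("pics/scene10.png"),cam("scene"))],.06,.173,[.5135,.166],.02))
g=cv2.GaussianBlur(cv2.cvtColor(im,cv2.COLOR_BGR2GRAY),(3,3),0).astype(int)
# lug edges along rows nearest the predicted lug
for x in (.42,.43,.44):
    u,v=proj("wrist",[x,.166,.172],W)[0]; row=g[int(round(v)),int(u)-22:int(u)+23]; d=np.diff(row)
    a,b=int(u)-22+np.argsort(-np.abs(d))[:2]+.5; print(x,round(u,1),round(v,1),sorted((a,b)),atz("wrist",((a+b)/2,v),.172,W).round(4))
# stray objects: change in tray vs start picture
for n,i in (("scene",c),("top",t)):
    d=(np.abs(cv2.imread(f"pics/{n}0.png").astype(int)-i).max(2)>35).astype(np.uint8);k,l,s_,ce=cv2.connectedComponentsWithStats(d)
    print(n,[(s_[j][:5].tolist()) for j in range(1,k) if s_[j][4]>6])
plan([.4335,.1658,.155],Rt(0.5),8.5,4)
E
```

```text
t 46.0 p [0.4321 0.1675 0.2765] F [ 1.  -0.3 -0.2] w 8.51 g 0.0 q [ 0.315 -0.165  1.984  0.002  1.327 -1.264] R [[-1.0, -0.008, -0.005], [-0.008, 1.0, 0.0], [0.005, 0.0, -1.0]]
rim (array([0.514 , 0.1645]), 139.9) (array([0.514, 0.164]), 79.1) earlier (array([0.514, 0.164]), 80.0)
0.42 314.6 188.3 [np.float64(305.5), np.float64(321.5)] [0.42   0.1651 0.172 ]
0.43 314.6 200.4 [np.float64(305.5), np.float64(306.5)] [0.43   0.1591 0.172 ]
0.44 314.5 212.2 [np.float64(305.5), np.float64(306.5)] [0.4401 0.159  0.172 ]
scene [[267, 0, 49, 43, 408], [275, 0, 4, 4, 8], [280, 0, 5, 5, 10], [337, 0, 33, 24, 579], [387, 0, 47, 34, 1168], [519, 0, 28, 31, 363], [565, 0, 17, 16, 140], [324, 8, 4, 17, 59], [281, 14, 3, 14, 18], [556, 15, 15, 20, 127], [365, 29, 67, 67, 2069], [424, 50, 5, 3, 10], [386, 133, 12, 2, 12], [427, 133, 49, 49, 1337], [371, 135, 49, 36, 812], [189, 176, 24, 29, 529], [277, 181, 17, 27, 372], [227, 238, 20, 17, 40], [238, 250, 20, 23, 47], [247, 252, 4, 3, 8], [246, 253, 8, 7, 13]]
top [[384, 166, 13, 15, 27], [400, 175, 8, 10, 33], [391, 178, 5, 9, 11], [391, 178, 26, 20, 78], [389, 184, 6, 6, 11], [87, 199, 154, 187, 10357], [193, 212, 53, 54, 1132], [185, 230, 6, 27, 59], [206, 231, 8, 14, 27], [230, 234, 3, 4, 7], [338, 242, 20, 20, 320], [207, 246, 4, 6, 11], [223, 251, 7, 4, 17], [431, 262, 29, 26, 588], [213, 342, 3, 7, 11], [214, 350, 4, 6, 9], [202, 361, 18, 13, 163], [205, 372, 28, 28, 413], [114, 389, 16, 11, 145]]
[8.5, -0.05, -0.03, 3.05, 0.0, -0.1, -0.0]
[8.5, -0.04, -0.03, 3.05, 0.0, -0.1, -0.0]
[8.5, -0.04, -0.03, 3.05, 0.0, -0.1, -0.0]
[8.5, -0.04, -0.03, 3.05, 0.0, -0.1, -0.0]
```

No stray balls in the tray, and neither the funnel, the jar nor the spatula has moved. I'll take the lug again.

>>> move_arm(series=[8.5, -0.1, -0.2, 4, 0, -0.3, 0, 8.5, 0, 0, 4, 0, 0, 0, 8.5, 0, 0, 3, 0, 0, 0, 8.5, 0, 0, 1.1, 0, 0, 0, 8.5, 0, 0, 0, 0, 0, 0], grip_force=100)

```text
time: 46.78
tool_pos: [0.4331, 0.1654, 0.1566]
tcp_rot: [-0.01, 3.141, 0.002]
wrist_force: [-0.0, -0.5, 1.0]
width: 0.994
grip_force: 0.0
```

>>> move_arm(series=[4, 0, 0, 0, 0, 0, 0, 2, 0, 0, 0, 0, 0, 0, 0, 0, 0, 0, 0, 0, 0, 0, 0, 0, 0, 0, 0, 0, 0, 0, 0, 0, 0, 0, 0])

```text
time: 47.4
tool_pos: [0.4334, 0.1654, 0.1573]
tcp_rot: [-0.011, 3.139, 0.001]
wrist_force: [-0.2, -3.7, 2.6]
width: 0.117
grip_force: 98.1
```

>>> move_arm(series=[0, 0, 0, 0, 0, 0, 0, 0, 0, 0, 0, 0, 0, 0])

```text
time: 47.65
tool_pos: [0.4333, 0.1656, 0.1571]
tcp_rot: [-0.011, 3.14, 0.001]
wrist_force: [-0.8, -4.7, 4.4]
width: 0.118
grip_force: 98.2
```

```bash
python3 - <<'E'
from h import *
st()
E
```

```text
t 47.65 p [0.4333 0.1656 0.1571] F [-0.8 -4.7  4.4] w 1.0 g 98.2 q [ 0.311 -0.074  2.13   0.     1.083 -1.267] R [[-1.0, -0.007, 0.002], [-0.007, 1.0, 0.001], [-0.002, 0.001, -1.0]]
```

>>> move_arm(series=[0, 0, 0, -1.5, 0, 0, 0, 0, 0, 0, -3, 0, 0, 0, 0, 0, 0, -2, 0, 0, 0, 0, 0, 0, -1, 0, 0, 0, 0, 0, 0, 0, 0, 0, 0])

```text
time: 48.28
tool_pos: [0.4334, 0.1664, 0.2327]
tcp_rot: [-0.012, 3.138, 0.004]
wrist_force: [0.3, -0.9, -2.7]
width: 0.117
grip_force: 97.6
```

>>> move_arm(series=[0, -0.8, 3.4, 0, 0, 0, 0, 0, -0.8, 3.4, 0, 0, 0, 0, 0, -0.8, 3.4, 0, 0, 0, 0, 0, -0.7, 3.5, 0, 0, 0, 0, 0, 0, 0, 0, 0, 0, 0])

```text
time: 48.9
tool_pos: [0.4625, 0.3049, 0.2306]
tcp_rot: [0.015, -3.141, -0.002]
wrist_force: [0.1, -0.9, -1.8]
width: 0.116
grip_force: 97.8
```

>>> move_arm(series=[0, 0, 0, 0, 0, 0, 0, 0, 0, 0, 0, 0, 0, 0])

```text
time: 49.15
tool_pos: [0.4626, 0.3021, 0.2316]
tcp_rot: [-0.01, 3.141, 0.001]
wrist_force: [-0.1, 0.2, -1.8]
width: 0.113
grip_force: 97.8
```

```bash
python3 - <<'E'
from h import *
s=st();dz=s["tool_pos"][2]-.1294; zr=.149+dz
c=read_camera("scene")[:,:,::-1].copy();t=read_camera("top")[:,:,::-1].copy()
cv2.imwrite("pics/scene22.png",c);cv2.imwrite("pics/top22.png",t)
for n,i in (("scene",c),("top",t)): print(n,"rim",zr,locate([(n,i,cam(n))],.06,zr,[.545,.302],.015),"hole-rest ref",locate([(n,cv2.imread(f"pics/{n}0.png"),cam(n))],.06,.149,[.545,.302],.015))
E
```

```text
t 49.15 p [0.4626 0.3021 0.2316] F [-0.1  0.2 -1.8] w 0.96 g 97.8 q [ 0.533  0.037  1.877  0.     1.226 -1.044] R [[-1.0, -0.006, 0.001], [-0.006, 1.0, 0.001], [-0.001, 0.001, -1.0]]
scene rim 0.2512261907069837 (array([0.5545, 0.296 ]), 68.4) hole-rest ref (array([0.5455, 0.3005]), 102.8)
top rim 0.2512261907069837 (array([0.542 , 0.3015]), 88.8) hole-rest ref (array([0.5445, 0.3015]), 81.0)
```

>>> move_arm(series=[0, -0.15, 0.1, 1.5, 0, 0, 0, 0, 0, 0, 3, 0, 0, 0, 0, 0, 0, 2.5, 0, 0, 0, 0, 0, 0, 1.5, 0, 0, 0, 0, 0, 0, 0, 0, 0, 0])

```text
time: 49.88
tool_pos: [0.4637, 0.3035, 0.1454]
tcp_rot: [0.011, -3.14, 0.0]
wrist_force: [-0.7, 0.0, -1.2]
width: 0.117
grip_force: 97.8
```

>>> move_arm(series=[0, 0, 0, 0.8, 0, 0, 0, 0, 0, 0, 0.5, 0, 0, 0, 0, 0, 0, 0, 0, 0, 0, 0, 0, 0, 0, 0, 0, 0])

```text
time: 50.38
tool_pos: [0.4654, 0.304, 0.1349]
tcp_rot: [-0.011, 3.138, 0.002]
wrist_force: [0.2, -3.8, 1.8]
width: 0.115
grip_force: 98.4
```

>>> move_arm(series=[0, 0, 0, 0.15, 0, 0, 0, 0, 0, 0, 0, 0, 0, 0])

```text
time: 50.62
tool_pos: [0.4651, 0.3042, 0.1338]
tcp_rot: [-0.011, 3.139, 0.003]
wrist_force: [-1.6, -4.7, 6.6]
width: 0.118
grip_force: 99.3
```

>>> move_arm(series=[1.8, 0, 0, 0, 0, 0, 0, 2.5, 0, 0, 0, 0, 0, 0, 5, 0, 0, 0, 0, 0, 0, 6, 0, 0, 0, 0, 0, 0, 6, 0, 0, 0, 0, 0, 0])

```text
time: 51.25
tool_pos: [0.4647, 0.3044, 0.1327]
tcp_rot: [-0.011, 3.14, 0.003]
wrist_force: [-0.9, 0.3, 0.4]
width: 0.703
grip_force: 0.0
```

>>> move_arm(series=[6, 0, 0, -3, 0, 0, 0, 6, 0, 0, -4, 0, 0, 0, 6, 2, 0, -5, 0, 0, 0, 6, 2, 0, -3, 0, 0, 0, 6, 0, 0, 0, 0, 0, 0])

```text
time: 51.88
tool_pos: [0.4252, 0.3049, 0.2864]
tcp_rot: [-0.013, 3.134, 0.009]
wrist_force: [0.3, 0.2, -0.2]
width: 0.703
grip_force: 0.0
```

```bash
python3 - <<'E'
from h import *
s=st();W=cam("wrist");im=read_camera("wrist")[:,:,::-1].copy();cv2.imwrite("pics/w23.png",im)
c=read_camera("scene")[:,:,::-1].copy();t=read_camera("top")[:,:,::-1].copy()
cv2.imwrite("pics/scene23.png",c);cv2.imwrite("pics/top23.png",t)
for n,i in (("scene",c),("top",t)): print(n,"rim",locate([(n,i,cam(n))],.06,.149,[.545,.302],.015),"ref",locate([(n,cv2.imread(f"pics/{n}0.png"),cam(n))],.06,.149,[.545,.302],.015))
print("wrist",locate([("wrist",im,W)],.06,.149,[.545,.302],.015))
# funnel, tube, nest areas vs expectation
a=cv2.imread("pics/scene0.png").astype(int);d=np.abs(a-c).max(2)
print("funnel+rack diff",d[125:225,355:500].mean().round(2),"(noise",np.abs(a-cv2.imread("pics/scene20.png"))[280:340,400:520].mean().round(2),") big px",int((d[125:225,355:500]>35).sum()))
# count balls in tube: view through the wrist camera
print("tube mouth px",proj("wrist",[.5135,.165,.121],W).round(1),proj("top",[.5135,.165,.121]).round(1))
yy,xx=np.where(d[125:225,355:500]>35);print(np.c_[xx+355,yy+125][:40].tolist())
L=("scene",c,cam("scene"));print("nest",locate([L],.035,.061,[.671,-.235],.02),[(z,locate([L],.022,z,[.671,-.235],.01)) for z in(.073,.08)])
E
```

```text
t 51.88 p [0.4252 0.3049 0.2864] F [ 0.3  0.2 -0.2] w 5.98 g 0.0 q [ 5.740e-01 -5.900e-02  1.871e+00  1.000e-03  1.320e+00 -1.005e+00] R [[-1.0, -0.008, 0.008], [-0.008, 1.0, 0.006], [-0.008, 0.006, -1.0]]
scene rim (array([0.5445, 0.299 ]), 99.3) ref (array([0.5455, 0.3005]), 102.8)
top rim (array([0.5435, 0.2995]), 82.1) ref (array([0.5445, 0.3015]), 81.0)
wrist (array([0.542 , 0.3005]), 128.6)
funnel+rack diff 2.05 (noise 3.23 ) big px 32
tube mouth px [[193.9 258.8]] [[220.8 242.2]]
[[438, 136], [427, 159], [427, 160], [427, 161], [427, 162], [475, 162], [427, 163], [428, 163], [475, 163], [428, 164], [428, 165], [429, 165], [429, 166], [475, 166], [430, 167], [475, 167], [431, 168], [474, 168], [431, 169], [443, 169], [474, 169], [441, 170], [434, 171], [440, 171], [473, 171], [435, 172], [454, 172], [472, 172], [471, 173], [455, 174], [470, 174], [468, 175]]
nest (array([ 0.6735, -0.2345]), 89.0) [(0.073, (array([ 0.6735, -0.2455]), 56.1)), (0.08, (array([ 0.678 , -0.2445]), 56.5))]
```

```bash
python3 - <<'E'
from h import *
for n in ("top","scene"):
    a=cv2.imread(f"pics/{n}0.png").astype(int);c=cv2.imread(f"pics/{n}23.png");d=(np.abs(a-c).max(2)>30).astype(np.uint8)
    k,l,s_,ce=cv2.connectedComponentsWithStats(d);print(n,[s_[j][:5].tolist() for j in range(1,k) if s_[j][4]>5 and s_[j][1]>125])
    u,v=proj(n,[.5135,.165,.121])[0].round().astype(int);print("tube diff",np.abs(a-c).max(2)[v-8:v+9:2,u-11:u+12:2].tolist())
E
```

```text
top [[384, 164, 25, 23, 61], [394, 174, 15, 11, 52], [388, 177, 11, 13, 43], [392, 178, 25, 20, 76], [397, 190, 5, 2, 7], [0, 223, 155, 124, 7539], [169, 224, 16, 27, 38], [56, 241, 12, 21, 24], [338, 242, 20, 20, 313], [219, 248, 8, 6, 27], [431, 263, 29, 25, 583], [0, 269, 6, 9, 23], [19, 284, 3, 5, 9], [0, 330, 8, 11, 67], [7, 338, 27, 55, 477], [96, 344, 17, 15, 149], [95, 353, 54, 47, 1625], [18, 395, 13, 5, 44]]
tube diff [[1, 0, 1, 2, 1, 1, 1, 1, 2, 1, 1, 2], [1, 1, 0, 1, 2, 1, 1, 3, 2, 1, 1, 2], [1, 1, 1, 1, 1, 1, 2, 2, 1, 2, 1, 1], [1, 2, 1, 2, 2, 0, 1, 2, 3, 2, 2, 3], [0, 1, 1, 1, 2, 2, 2, 2, 2, 2, 2, 6], [1, 1, 0, 1, 2, 2, 2, 2, 2, 1, 7, 6], [0, 2, 1, 1, 1, 1, 6, 4, 1, 1, 2, 20], [0, 2, 2, 1, 1, 26, 31, 38, 5, 1, 6, 1], [1, 1, 1, 0, 14, 36, 35, 34, 24, 16, 12, 1]]
scene [[426, 159, 7, 12, 16], [189, 176, 24, 29, 541], [277, 181, 17, 27, 376], [226, 237, 21, 18, 47], [238, 249, 20, 24, 61], [246, 252, 5, 5, 13], [243, 253, 11, 8, 20], [235, 255, 5, 3, 9], [233, 258, 10, 4, 18]]
tube diff [[1, 2, 1, 2, 1, 1, 2, 1, 1, 1, 1, 0], [1, 1, 3, 1, 1, 1, 1, 2, 1, 2, 2, 4], [1, 1, 1, 1, 0, 1, 1, 1, 2, 2, 1, 1], [1, 1, 1, 2, 1, 1, 1, 2, 0, 1, 1, 1], [2, 1, 2, 2, 2, 3, 1, 0, 1, 2, 2, 1], [1, 1, 1, 1, 1, 1, 1, 1, 2, 1, 1, 1], [0, 1, 1, 1, 2, 1, 1, 1, 1, 2, 1, 1], [2, 1, 2, 1, 1, 1, 0, 1, 2, 1, 1, 1], [2, 1, 1, 1, 1, 2, 2, 1, 1, 2, 2, 2]]
```

The balls show inside the tube bore, there are no strays, the funnel is in its hole and the beakers are nested. Handing in.

```bash
python3 -c "
from workcell import *
print(finish_job())"
```

```text
the job is handed in; nothing more can be done
None
```

The job is handed in: the balls were poured through the funnel into the tube, the funnel is back in its rack hole, and the beakers stand nested small in medium in large. I did not count the balls in the tube, but camera differences show balls there, no strays in the tray, and the jar and spatula unmoved.

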